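# Weigh out dog biscuits and put them in the treat case

### The arm

A 6-joint arm with a two-finger parallel gripper is mounted at the origin on the work surface. World frame = base frame: x ahead of the robot, y to its left, z up, the work surface at z = 0. Lengths are in m, angles in rad, forces in N, time in s.
With the tool pointing down it reaches from about 0.275 to 0.85 m from the base axis. Payload 19 kg.
Tool frame: the origin (TCP) lies midway between the tips of the shut fingers; the grasp point (between the pads) lies 19 mm behind it (grasp_offset is the distance from the TCP to the grasp point, in m); z points along the fingers, y is the line along which they close (so a half turn about z gives the same grasp; the last joint's range is limited). The gripper opens to 85 mm and grips with 20 to 120 N. Pads are 22 mm wide; open, the fingers measure 114 mm over their backs; the gripper's body (76 mm by 85 mm) begins 54 mm behind the grasp point. The pads swing forward as they close: fully open they stand 13 mm farther back than shut.
Start: joints at [1.11, 0.15, 1.437, -0, 1.554, -0.134], TCP at [0.185, 0.545, 0.231] pointing down, gripper open.
Joint ranges: [-2.8, 2.8], [-0.68, 2.1], [0.12, 2.68], [-1.39, 4.53], [0.16, 2.79], [-2.81, 2.81]. Speed limits (rad/s): [1.89, 1.89, 2.22, 3.01, 3.01, 3.01].

### API

Orientations are given as a unit quaternion [x, y, z, w].
In Python, from rig import * gives the robot as it stands. The module is installed in compiled form; this text tells all that it offers.
- The arm moves only by the tool jog_arm, never from a script. Its argument "plan" is a list of rows, each an object of numbers: "tx", "ty", "tz": the shift along the tool's x, y, z in mm; "rx", "ry", "rz": the turn, a rotation vector about the tool's x, y, z in degrees. In form: [{"tx": .., "ty": .., "tz": .., "rx": .., "ry": .., "rz": ..}, ...]. A call has 1 to 10 rows; each row is the pose to reach, as a shift and turn from the pose commanded when the call began, along the tool's axes at that moment; what a row does not reach only later rows make up. A row lasts 1/12 s, in which the tool goes at most 41.7 mm and 7.16 degrees, less where a joint would pass 70% of its speed; a pose out of reach is approached as far as the arm can. A call with a gripper value outside its range is refused whole. "gripper" is the finger opening in mm, from 0 to 85.4, set as the call begins (left out, the last holds). The fingers move at their own pace and stop on an object; the grip force is fixed at half the most. Time passes only in rows, so rows that repeat a pose let the fingers close. It gives the time, the measured TCP pose, the force, the opening and the grip force at its end, in the units of the state.
- read_state(): the state, without advancing time (a new reading comes with each control period).
- snapshot(name): name is "scene" or "top" or "wrist"; returns a dict with "color" (480x640x3 uint8, red, green, blue), "camera_matrix" (3x3 intrinsics, pixels), "k1" (the pictures are not rectified: a ray, as slopes to the right and down, at radius r is drawn at 1 + k1 r^2 times it, then the intrinsics apply), "view" (4x4, takes a point from world to camera coordinates); the wrist camera has in their place "mount" (4x4, takes a point from camera to tool coordinates, whose origin is the TCP and whose axes are the flange's). Camera axes: x right, y up, looking along -z (the intrinsics and any distortion apply to the point x, -y, -z); pixel columns grow to the right and rows downward; lengths in m; the calibration is good to about 2 mm. A picture is of the moment at which its call begins: read the wrist's pose just before it. There is no depth.
- close_job(): hands the job in; it is judged then, once.
The state is a dict: "time_s": time; "q": joint angles; "qvel": joint speeds; "joint_efforts": joint torques, N m; "ee_pos": TCP position; "tcp_rot": TCP orientation; "ft_force": force on the tool from outside, world axes, zero at the start; "torque": the same for the moment, N m; "finger_gap": opening from 0.0 (shut) to 1.0 (fully open); "finger_force": force on a finger pad.
Only numpy, scipy, OpenCV 4.12 (cv2) and the standard library are available. Lean on these libraries where they do the work, as an engineer would, in place of code of your own. Each camera call takes 0.05 s, during which the arm holds its last target. There are 200 camera calls.

### The job

Put every dog biscuit into the white tray where it stands on the counter, then carry the loaded tray level by its red tab onto the middle of the scale's platter and let go of it there so that it can be weighed. Then swing the display case's blue front fully down, slide the tray with all its biscuits in level, red tab towards the front, let go, and swing the front fully shut again. Spill nothing, never tip the tray, and leave the other things on the counter alone.

Things in the scene. Friction and masses are not known exactly. Their poses are not given: they have to be found in the camera images.
- tray_mid (a point): Middle of the white open tray, 16 mm above its underside. Tray 120 mm along its x by 180 mm along its y, walls 32 mm high and 5 mm thick, floor 5 mm thick, about 0.22 kg, loose, starts on the counter between the scale and the case; z is up when level. An upright red grip tab stands on the front (-x) wall.
- tray_grip (a point): Grip point on the tray's upright red tab: on the tray's mid-line, 54 mm towards -x from the tray's middle and 62 mm above its underside. The tab is 12 mm thick along the tray's x, 50 mm wide along y, its top 80 mm above the underside; it is pinched from above, fingers in front of and behind it. Axes as the tray's. The weight hangs behind the tab, so grip firmly (80 N or more).
- platter (a point): Centre of the top face of the counter scale's steel platter, 82 mm above the counter. Platter 200 mm along x by 260 mm along y; z up. The scale is fixed, its cream housing is 300 x 260 mm with a blue keypad deck 47 mm high reaching 90 mm out in front (-x) of the platter. It may stand left or right of the robot.
- case_floor (a point): Centre of the inner floor of the treat display case, 50 mm above the counter (wooden plinth). Inside 170 mm along x (deep) by 220 mm along y (wide), clear side walls and back 115 mm high above the floor; a clear hood roofs the rear 75 mm of the inside at wall height (8 mm thick), the front 95 mm is open above. The front faces -x. Fixed; left or right of the robot, opposite the scale.
- front (a joint): Angle of the case's blue drop front, rad: 0 upright and shut, 1.5 fully down (nearly level, pointing out to the case's -x); stiff hinge (0.22 N m), it stays where left.
- front_hinge (a point): Middle of the hinge line of the drop front (along the case's y) at the front edge of the case floor and at floor height. Its axes turn with the front: z runs from the hinge up the panel, x points inwards when shut. Panel 75 mm from hinge to edge, 216 mm wide, 10 mm thick on the outer side.
- front_bar (a point): Middle of the round steel pull bar, 12 mm diameter, along the case's y, 130 mm long between two brackets, 115 mm from the hinge, and 5 mm to the outer side of the hinge plane, with a 33 mm free gap between bar and panel edge. It can be pinched from above at every angle and turns between the fingers as the front swings.
- biscuit0_mid (a point): Centre of a brown bone-shaped hard dog biscuit, 64 mm long (its x), 18 mm high, waist 20 mm wide along its y, ends 36 mm wide; 25 g; centre 9 mm above its underside. None if absent (2 to 4 are present).
- biscuit1_mid (a point): Centre of a brown bone-shaped hard dog biscuit, 64 mm long (its x), 18 mm high, waist 20 mm wide along its y, ends 36 mm wide; 25 g; centre 9 mm above its underside. None if absent (2 to 4 are present).
- biscuit2_mid (a point): Centre of a brown bone-shaped hard dog biscuit, 64 mm long (its x), 18 mm high, waist 20 mm wide along its y, ends 36 mm wide; 25 g; centre 9 mm above its underside. None if absent (2 to 4 are present).
- biscuit3_mid (a point): Centre of a brown bone-shaped hard dog biscuit, 64 mm long (its x), 18 mm high, waist 20 mm wide along its y, ends 36 mm wide; 25 g; centre 9 mm above its underside. None if absent (2 to 4 are present).
- tape: Bystander, leave alone: roll of yellow tape, 44 mm across, 18 mm high, lying flat among the biscuits; origin at the centre of its underside.
- tin_a: Bystander, leave alone: green-labelled pet-food tin, 74 mm across, 55 mm high; origin at the centre of its underside.
- tin_b: Bystander, leave alone: red-labelled pet-food tin, 74 mm across, 55 mm high; origin at the centre of its underside.
- jar: Bystander, leave alone: jar with red cap, 76 mm across, 100 mm high; origin at the centre of its underside.
- phone: Bystander, leave alone: black phone lying flat, 145 x 72 x 10 mm; origin at the centre of its underside.
- bell: Bystander, leave alone: steel counter bell, 72 mm across, 45 mm high; origin at the centre of its underside.
- pricepad: Bystander, leave alone: pad of blank paper slips, 70 x 100 x 14 mm; origin at the centre of its underside.
Not all that is in view belongs to the job. What is shaped like the part that bears biscuit1_mid but black, pink or turquoise is not meant.

How it is judged:
By the outcome, as a careful person would: the job done as asked, in the order asked, and still so for the second after the job is handed in, with the robot touching nothing.
Of biscuit0, biscuit1, biscuit2, biscuit3 only 2 to 4 are there at a start; the rules pass over those that are not, and their reading is None.
At some moment in a run one of biscuit0, biscuit1, biscuit2, biscuit3 may be knocked a few centimetres aside while the robot is not near it.
It also fails if it takes over 210 s, if anything falls off the work surface, if the arm or the gripper's body presses on something with over 40 N, if the wrist force passes 120 N, or if a joint passes its speed limit or range.

## Working session

There is one attempt and no reset: what is moved stays moved. The work goes in short steps, Python scripts to look and compute and a tool call to move; the robot and the scene stay as the last step left them, time stands still between calls to the robot, and variables do not carry over. Pictures are saved under pics/ and viewed, at most 16 in all, crops included, and the job is handed in when it is done.

Besides the shell and the picture viewer there is one more tool, called after ">>>" as a command line: name --argument value ..., lists and objects as JSON in quotes. jog_arm: Moves the arm, as the interface text tells. Its arguments: {"type":"object","properties":{"plan":{"type":"array"},"gripper":{"type":"number"}},"required":["plan"]}

```bash
mkdir -p pics; python3 - <<'E'
from rig import *
import cv2
s=read_state();print(s)
for n in("top","scene"):
    d=snapshot(n);cv2.imwrite(f"pics/{n}0.png",d["color"][:,:,::-1]);print(d["camera_matrix"],d["k1"],d["view"])
E
```

```text
{'time_s': 0.0, 'q': array([ 1.10996177e+00,  1.50946299e-01,  1.43800826e+00, -2.12854458e-05,
        1.55378495e+00, -1.33994762e-01]), 'qvel': array([ 0.0004097 , -0.00093857, -0.00027886,  0.00167148,  0.00193963,
        0.00012265]), 'joint_efforts': array([-8.63399240e-03, -7.13072419e+01, -5.70852864e+01, -8.05551863e-04,
        9.29165049e-03,  1.74210487e-05]), 'ee_pos': array([0.18452051, 0.54433795, 0.23070941]), 'tcp_rot': array([ 1.62693271e-01,  9.86676528e-01, -5.51368442e-04, -1.57867911e-04]), 'ft_force': array([-0.66410222, -0.23887341, -0.9955331 ]), 'torque': array([ 0.01313747, -0.01207242,  0.00488837]), 'finger_force': 0.0, 'finger_gap': 0.995501927020945}
[[505.05017267   0.         331.48485325]
 [  0.         505.05017267 240.37466467]
 [  0.           0.           1.        ]] 0.03526207842436396 [[-2.20016093e-02 -9.99757006e-01  1.36290789e-03  2.15012677e-02]
 [ 9.97164180e-01 -2.18463737e-02  7.20162105e-02 -6.01082849e-01]
 [-7.19689364e-02  2.94351546e-03  9.97402531e-01 -1.51212863e+00]
 [ 0.00000000e+00  0.00000000e+00  0.00000000e+00  1.00000000e+00]]
[[460.3676356    0.         315.06897909]
 [  0.         460.3676356  242.06732467]
 [  0.           0.           1.        ]] 0.02850467817602544 [[-0.83087579  0.55639683 -0.00824526  0.49159969]
 [-0.40067398 -0.58791892  0.70271737  0.14611759]
 [ 0.38614217  0.58717452  0.71142133 -1.51008   ]
 [ 0.          0.          0.          1.        ]]
```

View pics/top0.png

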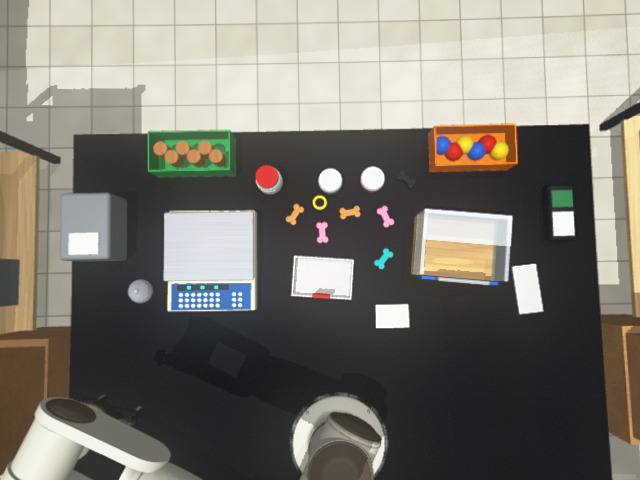

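View pics/scene0.png

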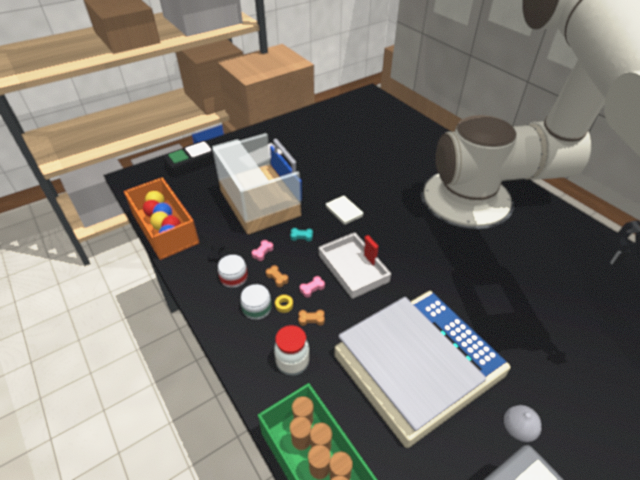

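The top view shows brown bones at (295,214) and (349,212). Pink bones are at (322,232) and (385,215), turquoise at (384,259) and black at (406,179). Only the two brown ones fit. The scale is on the left, the tray at (322,277) and the case at (462,245). I'll confirm with an enlarged crop and measure outlines.

```bash
cat > h.py <<'E'
from rig import *
import cv2, numpy as np
from scipy.spatial.transform import Rotation as R
def ray(d,uv,V=None):
    V=d["view"] if V is None else V
    K=d["camera_matrix"];p=np.array([(uv[0]-K[0,2])/K[0,0],(uv[1]-K[1,2])/K[1,1]]);q=p.copy()
    for _ in range(10): q=p/(1+d["k1"]*(q@q))
    Rt=V[:3,:3].T; return -Rt@V[:3,3], Rt@np.array([q[0],-q[1],-1])
def world(d,uv,z,V=None):
    o,r=ray(d,uv,V); return o+r*(z-o[2])/r[2]
def proj(d,P,V=None):
    V=d["view"] if V is None else V
    c=V[:3,:3]@np.array(P)+V[:3,3]; q=np.array([c[0],-c[1]])/-c[2]; q=q*(1+d["k1"]*(q@q))
    K=d["camera_matrix"]; return q*[K[0,0],K[1,1]]+[K[0,2],K[1,2]]
def wrist():
    s=read_state(); d=snapshot("wrist"); T=np.eye(4);T[:3,:3]=R.from_quat(s["tcp_rot"]).as_matrix();T[:3,3]=s["ee_pos"]
    d["view"]=np.linalg.inv(T@d["mount"]); return s,d
def totool(P,s=None):
    "target world point -> shift in tool mm"
    s=s or read_state(); return R.from_quat(s["tcp_rot"]).inv().apply(np.array(P)-s["ee_pos"])*1000
E
python3 - <<'E'
from h import *
d=snapshot("top");im=d["color"]
hsv=cv2.cvtColor(im,cv2.COLOR_RGB2HSV)
roi=np.zeros(im.shape[:2],np.uint8);roi[190:320,270:412]=255
def blobs(lo,hi,z,name,roi):
    m=cv2.inRange(hsv,lo,hi)&roi
    n,l,st,c=cv2.connectedComponentsWithStats(m)
    for i in range(1,n):
        if st[i,4]>25:
            ys,xs=np.where(l==i);r=cv2.minAreaRect(np.array([world(d,(x,y),z)[:2]*1000 for x,y in zip(xs,ys)],np.float32))
            print(name,c[i].round(1),st[i,4],world(d,c[i],z).round(4),np.round(r[0]),np.round(r[1]),round(r[2],1))
blobs((8,90,120),(20,255,255),.009,"brown",roi)
blobs((21,120,120),(35,255,255),.018,"tape",roi)
blobs((0,0,150),(180,60,255),.032,"white",roi)
blobs((0,150,100),(7,255,255),.08,"red",roi)
roi[:]=0;roi[190:290,150:265]=255
blobs((0,0,140),(180,60,255),.082,"platter",roi)
roi[:]=0;roi[265:300,410:520]=255
blobs((100,120,80),(125,255,255),.05+.075,"blue",roi)
c=cv2.resize(im[195:305,270:520],None,fx=3.2,fy=3.2,interpolation=2)
cv2.imwrite("pics/crop1.png",c[:,:,::-1])
E
```

```text
brown [294.4 213.9] 190 [0.6863 0.1204 0.009 ] [686. 120.] [36. 64.] 57.7
brown [349.5 211.9] 194 [ 0.6888 -0.049   0.009 ] [689. -49.] [37. 63.] 8.1
tape [319.2 202.1] 129 [0.7199 0.0433 0.018 ] [720.  44.] [43. 43.] 88.8
white [329.5 190.6] 28 [0.7522 0.011  0.032 ] [751.  11.] [39.  6.] 88.8
white [322.3 276.6] 2366 [0.4922 0.0383 0.032 ] [491.  39.] [181. 121.] 85.0
white [392.  311.7] 519 [ 0.3835 -0.1674  0.032 ] [ 384. -166.] [99. 44.] 88.8
red [320.5 295.8] 63 [0.4368 0.0439 0.08  ] [437.  44.] [44. 11.] 83.6
platter [209.5 247.1] 6719 [0.5853 0.3636 0.082 ] [578. 364.] [266. 231.] 89.1
blue [426.7 277.2] 56 [ 0.4841 -0.257   0.125 ] [ 483. -254.] [48.  8.] 88.8
blue [493.6 282.8] 34 [ 0.4646 -0.4434  0.125 ] [ 464. -443.] [26. 10.] 77.4
```

View pics/crop1.png

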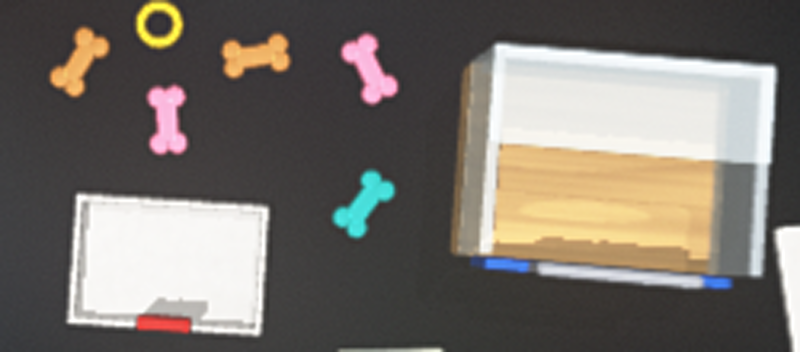

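The crop confirms it: the brown bones at crop pixels (80,62) and (256,55) measure 36x64 mm. The tray measures 181x121 mm at yaw -5°, and its tab is where the tray pose predicts. Now moving above the first biscuit, while I refine the scale and case from a crop.

>>> jog_arm --plan '[{"tx": -612,"ty": -240,"tz": 80,"rz": 13.6},{"tx": -612,"ty": -240,"tz": 80,"rz": 13.6},{"tx": -612,"ty": -240,"tz": 80,"rz": 13.6},{"tx": -612,"ty": -240,"tz": 80,"rz": 13.6},{"tx": -612,"ty": -240,"tz": 80,"rz": 13.6},{"tx": -612,"ty": -240,"tz": 80,"rz": 13.6},{"tx": -612,"ty": -240,"tz": 80,"rz": 13.6},{"tx": -612,"ty": -240,"tz": 80,"rz": 13.6},{"tx": -612,"ty": -240,"tz": 80,"rz": 13.6},{"tx": -612,"ty": -240,"tz": 80,"rz": 13.6}]' --gripper 60

```text
validation failed for argument at $.pl...
```

>>> jog_arm --plan '[{"tx": -612,"ty": -240,"tz": 80,"rx": 0,"ry": 0,"rz": 13.6},{"tx": -612,"ty": -240,"tz": 80,"rx": 0,"ry": 0,"rz": 13.6},{"tx": -612,"ty": -240,"tz": 80,"rx": 0,"ry": 0,"rz": 13.6},{"tx": -612,"ty": -240,"tz": 80,"rx": 0,"ry": 0,"rz": 13.6},{"tx": -612,"ty": -240,"tz": 80,"rx": 0,"ry": 0,"rz": 13.6},{"tx": -612,"ty": -240,"tz": 80,"rx": 0,"ry": 0,"rz": 13.6},{"tx": -612,"ty": -240,"tz": 80,"rx": 0,"ry": 0,"rz": 13.6},{"tx": -612,"ty": -240,"tz": 80,"rx": 0,"ry": 0,"rz": 13.6},{"tx": -612,"ty": -240,"tz": 80,"rx": 0,"ry": 0,"rz": 13.6},{"tx": -612,"ty": -240,"tz": 80,"rx": 0,"ry": 0,"rz": 13.6}]' --gripper 60

```text
time_s: 0.98
ee_pos: [0.502, 0.2762, 0.1806]
tcp_rot: [0.278, 0.96, -0.0, -0.0]
ft_force: [0.9, 0.6, 0.4]
finger_gap: 0.701
finger_force: 0.0
```

>>> jog_arm --plan '[{"tx": -239,"ty": -33,"tz": 40,"rx": 0,"ry": 0,"rz": 0},{"tx": -239,"ty": -33,"tz": 40,"rx": 0,"ry": 0,"rz": 0},{"tx": -239,"ty": -33,"tz": 40,"rx": 0,"ry": 0,"rz": 0},{"tx": -239,"ty": -33,"tz": 40,"rx": 0,"ry": 0,"rz": 0},{"tx": -239,"ty": -33,"tz": 40,"rx": 0,"ry": 0,"rz": 0},{"tx": -239,"ty": -33,"tz": 40,"rx": 0,"ry": 0,"rz": 0},{"tx": -239,"ty": -33,"tz": 40,"rx": 0,"ry": 0,"rz": 0},{"tx": -239,"ty": -33,"tz": 40,"rx": 0,"ry": 0,"rz": 0}]'

```text
time_s: 1.65
ee_pos: [0.6857, 0.1206, 0.1393]
tcp_rot: [0.279, 0.96, -0.0, -0.001]
ft_force: [-0.2, 0.2, 0.3]
finger_gap: 0.701
finger_force: 0.0
```

```bash
cat >> h.py <<'E'
def brown(d,z=.009,lo=(8,90,90),hi=(20,255,255),mn=150):
    hsv=cv2.cvtColor(d["color"],cv2.COLOR_RGB2HSV);m=cv2.inRange(hsv,lo,hi)
    n,l,st,c=cv2.connectedComponentsWithStats(m)
    for i in range(1,n):
        if st[i,4]>mn:
            ys,xs=np.where(l==i);r=cv2.minAreaRect(np.array([world(d,(x,y),z)[:2]*1000 for x,y in zip(xs,ys)],np.float32))
            print(c[i].round(1),st[i,4],np.round(r[0],1),np.round(r[1]),round(r[2],1))
E
python3 - <<'E'
from h import *
s,d=wrist();print(s["ee_pos"],d["mount"]);brown(d)
t=cv2.imread("pics/top0.png");a=cv2.resize(t[205:315,155:265],None,fx=4,fy=4,interpolation=2);b=cv2.resize(d["color"][:,:,::-1],(440,330));
c=np.zeros((440,890,3),np.uint8);c[:,:440]=a;c[:330,450:]=b[:,:440];cv2.imwrite("pics/c2.png",cv2.resize(c,(790,390)))
E
```

```text
[0.68569414 0.12059515 0.13929704] [[-2.95025317e-04  9.46053212e-01  3.24011162e-01  8.34704611e-02]
 [ 9.99998882e-01 -1.95946245e-04  1.48266670e-03 -3.31254431e-04]
 [ 1.46617037e-03  3.24011237e-01 -9.46052096e-01 -1.43189106e-01]
 [ 0.00000000e+00  0.00000000e+00  0.00000000e+00  1.00000000e+00]]
[317.  237.4] 2827 [685.7 117.6] [36. 68.] 56.9
[133.  349.2] 3274 [687.8 -52.4] [38. 76.] 7.2
[625.  446.8] 902 [995.7 241.5] [38. 35.] 0.8
```

View pics/c2.png

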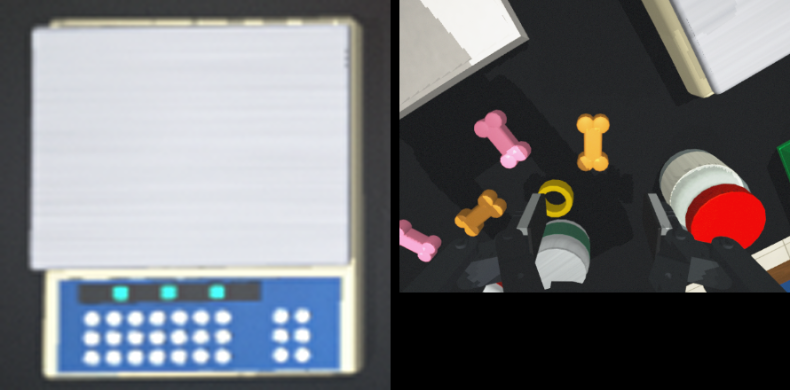

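The left half of the crop shows the platter, with corners at top-picture pixels (164,213), (254,213), (254,280) and (163.5,281). The right half shows the wrist view: a brown bone centred ahead, tape and jar clear of the fingers. Descending to grasp.

>>> jog_arm --plan '[{"tx": -1,"ty": -1.5,"tz": 40,"rx": 0,"ry": 0,"rz": 0},{"tx": -1,"ty": -1.5,"tz": 80,"rx": 0,"ry": 0,"rz": 0},{"tx": -1,"ty": -1.5,"tz": 110,"rx": 0,"ry": 0,"rz": 0},{"tx": -1,"ty": -1.5,"tz": 128,"rx": 0,"ry": 0,"rz": 0},{"tx": -1,"ty": -1.5,"tz": 135,"rx": 0,"ry": 0,"rz": 0},{"tx": -1,"ty": -1.5,"tz": 135,"rx": 0,"ry": 0,"rz": 0},{"tx": -1,"ty": -1.5,"tz": 135,"rx": 0,"ry": 0,"rz": 0}]' --gripper 55

```text
time_s: 2.28
ee_pos: [0.6854, 0.1211, 0.0075]
tcp_rot: [0.278, 0.961, 0.0, 0.001]
ft_force: [0.5, -0.2, 0.9]
finger_gap: 0.644
finger_force: 0.0
```

>>> jog_arm --plan '[{"tx": 0,"ty": 0,"tz": 0,"rx": 0,"ry": 0,"rz": 0},{"tx": 0,"ty": 0,"tz": 0,"rx": 0,"ry": 0,"rz": 0},{"tx": 0,"ty": 0,"tz": 0,"rx": 0,"ry": 0,"rz": 0},{"tx": 0,"ty": 0,"tz": 0,"rx": 0,"ry": 0,"rz": 0},{"tx": 0,"ty": 0,"tz": 0,"rx": 0,"ry": 0,"rz": 0},{"tx": 0,"ty": 0,"tz": 0,"rx": 0,"ry": 0,"rz": 0}]' --gripper 0

```text
time_s: 2.78
ee_pos: [0.6859, 0.1205, 0.0077]
tcp_rot: [0.278, 0.96, 0.0, 0.001]
ft_force: [-1.5, -0.2, 8.8]
finger_gap: 0.214
finger_force: 59.5
```

```bash
python3 - <<'E'
from h import *
d=snapshot("top")
P=[world(d,p,.082) for p in[(164,212.6),(253.6,212.6),(253.6,279.8),(163.5,280.9)]]
print(np.round(P,3),np.mean(P,0))
for p in [(318,237),(315,233)]: pass
E
```

```text
[[0.689 0.495 0.082]
 [0.683 0.234 0.082]
 [0.488 0.237 0.082]
 [0.49  0.496 0.082]] [0.58758095 0.36548782 0.082     ]
```

>>> jog_arm --plan '[{"tx": 0,"ty": 0,"tz": -40,"rx": 0,"ry": 0,"rz": 0},{"tx": 0,"ty": 0,"tz": -80,"rx": 0,"ry": 0,"rz": 0},{"tx": 10,"ty": -10,"tz": -105,"rx": 0,"ry": 0,"rz": 0},{"tx": 134,"ty": -131,"tz": -105,"rx": 0,"ry": 0,"rz": -27.3},{"tx": 134,"ty": -131,"tz": -105,"rx": 0,"ry": 0,"rz": -27.3},{"tx": 134,"ty": -131,"tz": -105,"rx": 0,"ry": 0,"rz": -27.3},{"tx": 134,"ty": -131,"tz": -105,"rx": 0,"ry": 0,"rz": -27.3},{"tx": 134,"ty": -131,"tz": -105,"rx": 0,"ry": 0,"rz": -27.3},{"tx": 134,"ty": -131,"tz": -105,"rx": 0,"ry": 0,"rz": -27.3},{"tx": 134,"ty": -131,"tz": -105,"rx": 0,"ry": 0,"rz": -27.3}]'

```text
time_s: 3.67
ee_pos: [0.5024, 0.0813, 0.1121]
tcp_rot: [0.044, 0.999, 0.0, 0.001]
ft_force: [0.6, 0.4, 0.4]
finger_gap: 0.216
finger_force: 58.8
```

```bash
python3 - <<'E'
from h import *
s,d=wrist();print(s["ee_pos"],s["finger_gap"],s["finger_force"],totool((.5027,.0811,.016),s));cv2.imwrite("pics/w3.png",d["color"][:,:,::-1])
E
```

```text
[0.50242369 0.08130766 0.11206832] 0.21607159343818708 58.849146366119385 [-8.22609195e-02 -1.97037378e-01  9.60687078e+01]
```

View pics/w3.png

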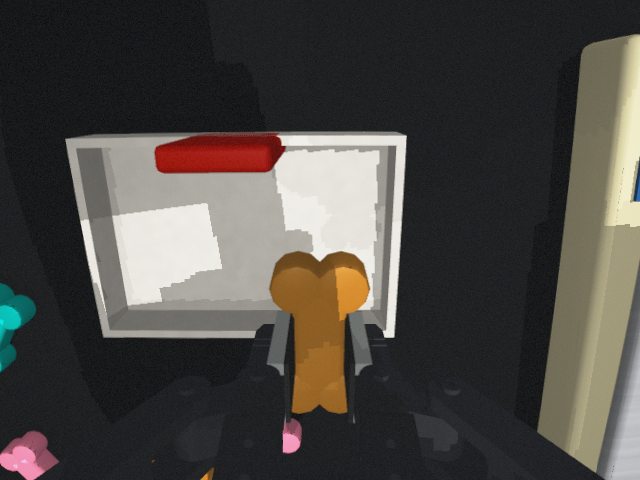

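The wrist picture shows the bone held square over the left half of the tray (around (320,330)), tray rim aligned. Lowering and releasing.

>>> jog_arm --plan '[{"tx": 0,"ty": 0,"tz": 40,"rx": 0,"ry": 0,"rz": 0},{"tx": 0,"ty": 0,"tz": 75,"rx": 0,"ry": 0,"rz": 0},{"tx": 0,"ty": 0,"tz": 90,"rx": 0,"ry": 0,"rz": 0},{"tx": 0,"ty": 0,"tz": 97,"rx": 0,"ry": 0,"rz": 0},{"tx": 0,"ty": 0,"tz": 97,"rx": 0,"ry": 0,"rz": 0},{"tx": 0,"ty": 0,"tz": 97,"rx": 0,"ry": 0,"rz": 0}]'

```text
time_s: 4.22
ee_pos: [0.5029, 0.0815, 0.014]
tcp_rot: [0.044, 0.999, -0.0, -0.0]
ft_force: [-0.0, 0.6, -0.6]
finger_gap: 0.213
finger_force: 61.0
```

>>> jog_arm --plan '[{"tx": 0,"ty": 0,"tz": 0,"rx": 0,"ry": 0,"rz": 0},{"tx": 0,"ty": 0,"tz": 0,"rx": 0,"ry": 0,"rz": 0},{"tx": 0,"ty": 0,"tz": 0,"rx": 0,"ry": 0,"rz": 0},{"tx": 0,"ty": 0,"tz": -5,"rx": 0,"ry": 0,"rz": 0},{"tx": 0,"ty": 0,"tz": -40,"rx": 0,"ry": 0,"rz": 0},{"tx": 0,"ty": 0,"tz": -80,"rx": 0,"ry": 0,"rz": 0},{"tx": 0,"ty": 0,"tz": -110,"rx": 0,"ry": 0,"rz": 0},{"tx": 0,"ty": 0,"tz": -125,"rx": 0,"ry": 0,"rz": 0}]' --gripper 40

```text
time_s: 4.88
ee_pos: [0.503, 0.0814, 0.1437]
tcp_rot: [0.044, 0.999, 0.0, 0.003]
ft_force: [1.0, 0.4, 0.5]
finger_gap: 0.468
finger_force: 0.0
```

>>> jog_arm --plan '[{"tx": -196,"ty": -115,"tz": 0,"rx": 0,"ry": 0,"rz": 77},{"tx": -196,"ty": -115,"tz": 0,"rx": 0,"ry": 0,"rz": 77},{"tx": -196,"ty": -115,"tz": 0,"rx": 0,"ry": 0,"rz": 77},{"tx": -196,"ty": -115,"tz": 0,"rx": 0,"ry": 0,"rz": 77},{"tx": -196,"ty": -115,"tz": 0,"rx": 0,"ry": 0,"rz": 77},{"tx": -196,"ty": -115,"tz": 0,"rx": 0,"ry": 0,"rz": 77},{"tx": -196,"ty": -115,"tz": 0,"rx": 0,"ry": 0,"rz": 77},{"tx": -196,"ty": -115,"tz": 0,"rx": 0,"ry": 0,"rz": 77},{"tx": -196,"ty": -115,"tz": 0,"rx": 0,"ry": 0,"rz": 77},{"tx": -196,"ty": -115,"tz": 0,"rx": 0,"ry": 0,"rz": 77}]' --gripper 55

```text
time_s: 5.72
ee_pos: [0.6871, -0.0505, 0.1393]
tcp_rot: [0.623, 0.783, -0.0, 0.0]
ft_force: [1.4, -0.0, 1.3]
finger_gap: 0.646
finger_force: 0.0
```

```bash
python3 - <<'E'
from h import *
s,d=wrist();print(s["ee_pos"],R.from_quat(s["tcp_rot"]).as_matrix()[:,1]);brown(d)
print(totool((.6885,-.0505,.006),s))
E
```

```text
[ 0.68713503 -0.05051223  0.13934981] [ 9.74417129e-01  2.24747100e-01 -4.24604995e-06]
[319.8 231.1] 3800 [687.5 -51.5] [36. 67.] 7.4
[ 49.  410.9] 2341 [ 500.8 -254.8] [80. 34.] 56.7
[241.9 452.3] 364 [ 669.4 -258.3] [14. 39.] 22.2
[165.7 466.1] 163 [ 601.7 -287.7] [19. 14.] 5.4
[ -0.28167177   1.33336851 133.34983222]
```

>>> jog_arm --plan '[{"tx": 0,"ty": 1,"tz": 40,"rx": 0,"ry": 0,"rz": 5.3},{"tx": 0,"ty": 1,"tz": 80,"rx": 0,"ry": 0,"rz": 5.3},{"tx": 0,"ty": 1,"tz": 110,"rx": 0,"ry": 0,"rz": 5.3},{"tx": 0,"ty": 1,"tz": 128,"rx": 0,"ry": 0,"rz": 5.3},{"tx": 0,"ty": 1,"tz": 134,"rx": 0,"ry": 0,"rz": 5.3},{"tx": 0,"ty": 1,"tz": 134,"rx": 0,"ry": 0,"rz": 5.3},{"tx": 0,"ty": 1,"tz": 134,"rx": 0,"ry": 0,"rz": 5.3}]'

```text
time_s: 6.35
ee_pos: [0.6887, -0.0502, 0.0064]
tcp_rot: [0.655, 0.755, 0.0, 0.001]
ft_force: [0.4, -0.2, 0.4]
finger_gap: 0.641
finger_force: 0.0
```

>>> jog_arm --plan '[{"tx": 0,"ty": 0,"tz": 0,"rx": 0,"ry": 0,"rz": 0},{"tx": 0,"ty": 0,"tz": 0,"rx": 0,"ry": 0,"rz": 0},{"tx": 0,"ty": 0,"tz": 0,"rx": 0,"ry": 0,"rz": 0},{"tx": 0,"ty": 0,"tz": 0,"rx": 0,"ry": 0,"rz": 0},{"tx": 0,"ty": 0,"tz": 0,"rx": 0,"ry": 0,"rz": 0},{"tx": 0,"ty": 0,"tz": 0,"rx": 0,"ry": 0,"rz": 0}]' --gripper 0

```text
time_s: 6.85
ee_pos: [0.6887, -0.0503, 0.0066]
tcp_rot: [0.656, 0.755, 0.001, 0.001]
ft_force: [-1.7, 0.6, 8.3]
finger_gap: 0.217
finger_force: 59.6
```

>>> jog_arm --plan '[{"tx": 0,"ty": 0,"tz": -40,"rx": 0,"ry": 0,"rz": 0},{"tx": 0,"ty": 0,"tz": -80,"rx": 0,"ry": 0,"rz": 0},{"tx": 5,"ty": -10,"tz": -105,"rx": 0,"ry": 0,"rz": 0},{"tx": 72,"ty": -181,"tz": -105,"rx": 0,"ry": 0,"rz": 13},{"tx": 72,"ty": -181,"tz": -105,"rx": 0,"ry": 0,"rz": 13},{"tx": 72,"ty": -181,"tz": -105,"rx": 0,"ry": 0,"rz": 13},{"tx": 72,"ty": -181,"tz": -105,"rx": 0,"ry": 0,"rz": 13},{"tx": 72,"ty": -181,"tz": -105,"rx": 0,"ry": 0,"rz": 13},{"tx": 72,"ty": -181,"tz": -105,"rx": 0,"ry": 0,"rz": 13},{"tx": 72,"ty": -181,"tz": -105,"rx": 0,"ry": 0,"rz": 13}]'

```text
time_s: 7.68
ee_pos: [0.4988, -0.0041, 0.1112]
tcp_rot: [0.737, 0.676, 0.001, 0.001]
ft_force: [-0.4, -1.1, -0.2]
finger_gap: 0.214
finger_force: 58.9
```

>>> jog_arm --plan '[{"tx": 0,"ty": 0,"tz": 40,"rx": 0,"ry": 0,"rz": 0},{"tx": 0,"ty": 0,"tz": 75,"rx": 0,"ry": 0,"rz": 0},{"tx": 0,"ty": 0,"tz": 90,"rx": 0,"ry": 0,"rz": 0},{"tx": 0,"ty": 0,"tz": 97,"rx": 0,"ry": 0,"rz": 0},{"tx": 0,"ty": 0,"tz": 97,"rx": 0,"ry": 0,"rz": 0},{"tx": 0,"ty": 0,"tz": 97,"rx": 0,"ry": 0,"rz": 0}]'

```text
time_s: 8.18
ee_pos: [0.4998, -0.0045, 0.0133]
tcp_rot: [0.737, 0.676, 0.0, 0.0]
ft_force: [-0.3, 0.2, 0.6]
finger_gap: 0.213
finger_force: 61.4
```

>>> jog_arm --plan '[{"tx": 0,"ty": 0,"tz": 0,"rx": 0,"ry": 0,"rz": 0},{"tx": 0,"ty": 0,"tz": 0,"rx": 0,"ry": 0,"rz": 0},{"tx": 0,"ty": 0,"tz": 0,"rx": 0,"ry": 0,"rz": 0},{"tx": 0,"ty": 0,"tz": -5,"rx": 0,"ry": 0,"rz": 0},{"tx": 0,"ty": 0,"tz": -40,"rx": 0,"ry": 0,"rz": 0},{"tx": 0,"ty": 0,"tz": -80,"rx": 0,"ry": 0,"rz": 0},{"tx": 0,"ty": 0,"tz": -120,"rx": 0,"ry": 0,"rz": 0},{"tx": 0,"ty": 0,"tz": -150,"rx": 0,"ry": 0,"rz": 0}]' --gripper 40

```text
time_s: 8.85
ee_pos: [0.499, -0.0042, 0.167]
tcp_rot: [0.737, 0.676, 0.001, 0.001]
ft_force: [1.4, -0.1, -0.4]
finger_gap: 0.472
finger_force: 0.0
```

```bash
python3 - <<'E'
from h import *
s,d=wrist();print(s["ee_pos"],R.from_quat(s["tcp_rot"]).as_matrix()[:,:2]);t=snapshot("top")
a=cv2.resize(t["color"][170:320,270:530],(800,462),interpolation=2);cv2.imwrite("pics/t4.png",a[:,:,::-1]);
hsv=cv2.cvtColor(d["color"],cv2.COLOR_RGB2HSV);cv2.imwrite("pics/w4.png",d["color"][:,:,::-1])
brown(d,.014)
print("red");brown(d,.08,(0,150,60),(7,255,255))
E
```

```text
[ 0.49898158 -0.0042156   0.16697961] [[ 8.61325353e-02  9.96279546e-01]
 [ 9.96283641e-01 -8.61312865e-02]
 [-3.06402853e-04  2.90979613e-03]]
[312.8 100.7] 3898 [502.  81.] [36. 65.] 84.2
[319.7 222.7] 3213 [499.3  -5.3] [67. 36.] 85.0
[358.3 455.8] 625 [ 517.  -231.9] [18. 47.] 84.8
[455.4 470.1] 372 [ 610.3 -255.2] [23. 32.] 1.7
red
[210.9 176.9] 3573 [443.9  43.3] [53. 26.] 85.3
[632.4 333.3] 677 [697.5 -79.5] [12. 48.] 10.6
```

View pics/w4.png

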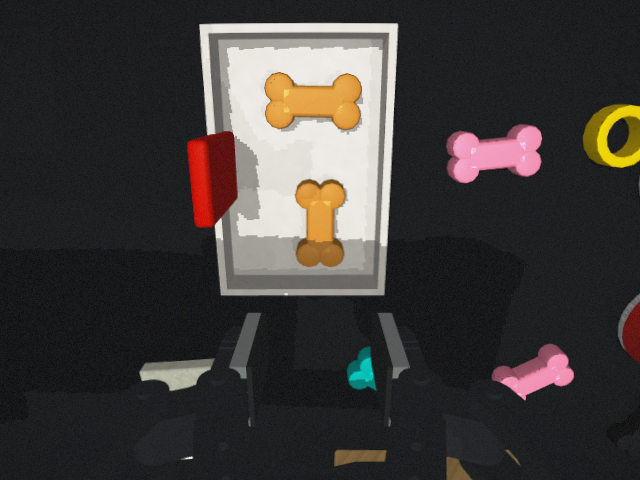

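View pics/t4.png

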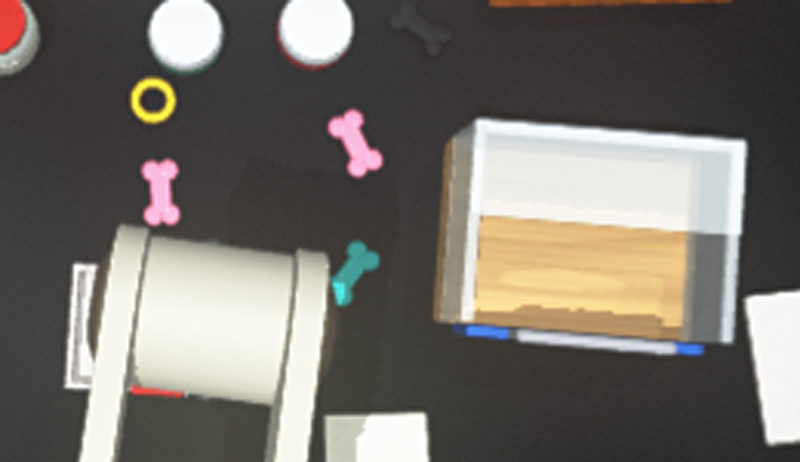

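Both biscuits lie in the tray ((313,101) and (320,223) in the wrist view). The top view shows the case at crop (600,230) with its blue front shut. Now pinching the tab.

>>> jog_arm --plan '[{"tx": 42.5,"ty": -66,"tz": 0,"rx": 0,"ry": 0,"rz": 0},{"tx": 42.5,"ty": -66,"tz": 0,"rx": 0,"ry": 0,"rz": 0},{"tx": 42.5,"ty": -66,"tz": 20,"rx": 0,"ry": 0,"rz": 0},{"tx": 42.5,"ty": -66,"tz": 55,"rx": 0,"ry": 0,"rz": 0},{"tx": 42.5,"ty": -66,"tz": 90,"rx": 0,"ry": 0,"rz": 0},{"tx": 42.5,"ty": -66,"tz": 115,"rx": 0,"ry": 0,"rz": 0},{"tx": 42.5,"ty": -66,"tz": 125,"rx": 0,"ry": 0,"rz": 0},{"tx": 42.5,"ty": -66,"tz": 125,"rx": 0,"ry": 0,"rz": 0},{"tx": 42.5,"ty": -66,"tz": 125,"rx": 0,"ry": 0,"rz": 0}]' --gripper 60

```text
time_s: 9.7
ee_pos: [0.437, 0.0438, 0.0388]
tcp_rot: [0.737, 0.676, 0.0, 0.0]
ft_force: [-0.3, 0.0, 0.3]
finger_gap: 0.704
finger_force: 0.0
```

>>> jog_arm --plan '[{"tx": 0,"ty": 0,"tz": 0,"rx": 0,"ry": 0,"rz": 0},{"tx": 0,"ty": 0,"tz": 0,"rx": 0,"ry": 0,"rz": 0},{"tx": 0,"ty": 0,"tz": 0,"rx": 0,"ry": 0,"rz": 0},{"tx": 0,"ty": 0,"tz": 0,"rx": 0,"ry": 0,"rz": 0},{"tx": 0,"ty": 0,"tz": 0,"rx": 0,"ry": 0,"rz": 0},{"tx": 0,"ty": 0,"tz": 0,"rx": 0,"ry": 0,"rz": 0},{"tx": 0,"ty": 0,"tz": 0,"rx": 0,"ry": 0,"rz": 0}]' --gripper 0

```text
time_s: 10.28
ee_pos: [0.4371, 0.0438, 0.0388]
tcp_rot: [0.737, 0.676, 0.0, 0.001]
ft_force: [-2.5, -0.1, 9.4]
finger_gap: 0.13
finger_force: 59.9
```

>>> jog_arm --plan '[{"tx": 0,"ty": 0,"tz": -4,"rx": 0,"ry": 0,"rz": 0},{"tx": 0,"ty": 0,"tz": -12,"rx": 0,"ry": 0,"rz": 0},{"tx": 0,"ty": 0,"tz": -24,"rx": 0,"ry": 0,"rz": 0},{"tx": 0,"ty": 0,"tz": -40,"rx": 0,"ry": 0,"rz": 0},{"tx": 0,"ty": 0,"tz": -58,"rx": 0,"ry": 0,"rz": 0},{"tx": 0,"ty": 0,"tz": -76,"rx": 0,"ry": 0,"rz": 0},{"tx": 0,"ty": 0,"tz": -92,"rx": 0,"ry": 0,"rz": 0},{"tx": 0,"ty": 0,"tz": -104,"rx": 0,"ry": 0,"rz": 0},{"tx": 0,"ty": 0,"tz": -112,"rx": 0,"ry": 0,"rz": 0},{"tx": 0,"ty": 0,"tz": -115,"rx": 0,"ry": 0,"rz": 0}]'

```text
time_s: 11.12
ee_pos: [0.437, 0.0438, 0.1545]
tcp_rot: [0.737, 0.676, 0.001, 0.001]
ft_force: [0.5, -0.6, -2.7]
finger_gap: 0.137
finger_force: 58.5
```

```bash
python3 - <<'E'
from h import *
s,d=wrist();print(s["ee_pos"],s["tcp_rot"],s["ft_force"],s["torque"],s["finger_gap"]);cv2.imwrite("pics/w5.png",d["color"][:,:,::-1])
d=snapshot("scene");cv2.imwrite("pics/s5.png",cv2.resize(d["color"][180:400,220:500],(760,597),interpolation=2)[:,:,::-1])
E
```

```text
[0.43695131 0.04381417 0.15446311] [7.36934565e-01 6.75963543e-01 5.41592226e-04 6.64068581e-04] [ 0.5074692  -0.56920152 -2.72534663] [-0.02342021  0.16629256 -0.05281813] 0.13670290986360253
```

View pics/s5.png

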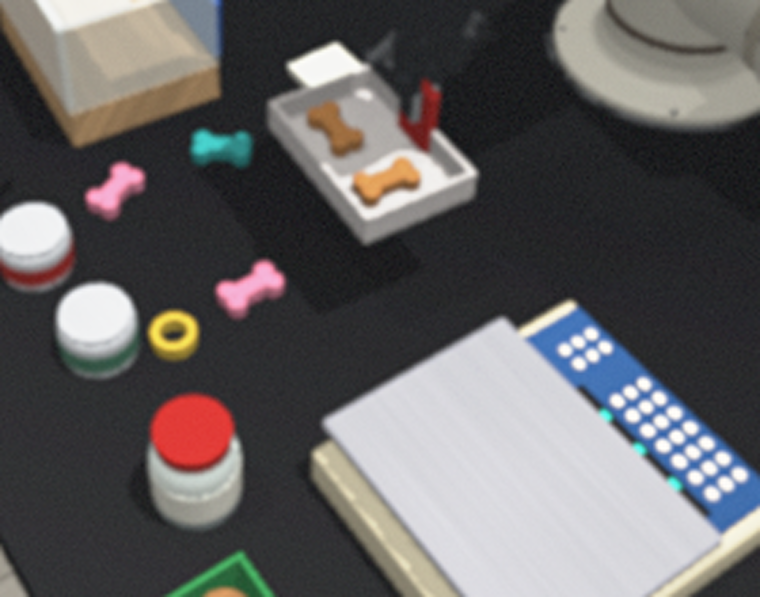

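The scene picture shows the tray hanging level from the tab with both biscuits inside, clear of everything. Carrying it to the scale.

>>> jog_arm --plan '[{"tx": 3,"ty": 0.7,"tz": 0,"rx": 0,"ry": 0,"rz": 0},{"tx": 12,"ty": 2.5,"tz": 0,"rx": 0,"ry": 0,"rz": -0.2},{"tx": 27,"ty": 5.6,"tz": 0,"rx": 0,"ry": 0,"rz": -0.4},{"tx": 46,"ty": 9.6,"tz": 0,"rx": 0,"ry": 0,"rz": -0.6},{"tx": 67,"ty": 14,"tz": 0,"rx": 0,"ry": 0,"rz": -0.8},{"tx": 89,"ty": 18.6,"tz": 0,"rx": 0,"ry": 0,"rz": -1.1},{"tx": 111,"ty": 23.2,"tz": 0,"rx": 0,"ry": 0,"rz": -1.4},{"tx": 133,"ty": 27.8,"tz": 0,"rx": 0,"ry": 0,"rz": -1.7},{"tx": 155,"ty": 32.4,"tz": 0,"rx": 0,"ry": 0,"rz": -2},{"tx": 177,"ty": 37,"tz": 0,"rx": 0,"ry": 0,"rz": -2.3}]'

```text
time_s: 12.05
ee_pos: [0.4885, 0.2189, 0.152]
tcp_rot: [0.723, 0.691, -0.001, -0.0]
ft_force: [0.9, -0.9, -3.3]
finger_gap: 0.131
finger_force: 58.6
```

>>> jog_arm --plan '[{"tx": 22,"ty": 4.6,"tz": 0,"rx": 0,"ry": 0,"rz": -0.3},{"tx": 44,"ty": 9.2,"tz": 0,"rx": 0,"ry": 0,"rz": -0.6},{"tx": 66,"ty": 13.8,"tz": 0,"rx": 0,"ry": 0,"rz": -0.9},{"tx": 88,"ty": 18.4,"tz": 0,"rx": 0,"ry": 0,"rz": -1.2},{"tx": 108,"ty": 22.6,"tz": 0,"rx": 0,"ry": 0,"rz": -1.4},{"tx": 125,"ty": 26,"tz": 0,"rx": 0,"ry": 0,"rz": -1.5},{"tx": 138,"ty": 29,"tz": 0,"rx": 0,"ry": 0,"rz": -1.6},{"tx": 147,"ty": 31,"tz": 0,"rx": 0,"ry": 0,"rz": -1.7},{"tx": 152,"ty": 32,"tz": 0,"rx": 0,"ry": 0,"rz": -1.7},{"tx": 153,"ty": 32,"tz": 0,"rx": 0,"ry": 0,"rz": -1.7}]'

```text
time_s: 12.88
ee_pos: [0.5275, 0.3692, 0.1522]
tcp_rot: [0.713, 0.701, -0.0, -0.0]
ft_force: [-0.1, -0.9, -4.0]
finger_gap: 0.131
finger_force: 58.6
```

```bash
python3 - <<'E'
from h import *
s=read_state();print(s["ee_pos"],R.from_quat(s["tcp_rot"]).as_matrix()[:,1],s["ft_force"],s["torque"],totool((.534,.3664,.123),s))
E
```

```text
[0.52752913 0.36915151 0.15219776] [ 9.99874678e-01 -1.58056155e-02 -9.00745714e-04] [-0.07599775 -0.90638778 -3.98151976] [ 0.01527481  0.0616079  -0.02805806] [-2.63510994  6.53985147 29.19313014]
```

>>> jog_arm --plan '[{"tx": -1,"ty": 2,"tz": 0,"rx": 0,"ry": 0,"rz": 0},{"tx": -2.6,"ty": 6.5,"tz": 4,"rx": 0,"ry": 0,"rz": 0},{"tx": -2.6,"ty": 6.5,"tz": 10,"rx": 0,"ry": 0,"rz": 0},{"tx": -2.6,"ty": 6.5,"tz": 16,"rx": 0,"ry": 0,"rz": 0},{"tx": -2.6,"ty": 6.5,"tz": 22,"rx": 0,"ry": 0,"rz": 0},{"tx": -2.6,"ty": 6.5,"tz": 26,"rx": 0,"ry": 0,"rz": 0},{"tx": -2.6,"ty": 6.5,"tz": 29,"rx": 0,"ry": 0,"rz": 0},{"tx": -2.6,"ty": 6.5,"tz": 30,"rx": 0,"ry": 0,"rz": 0},{"tx": -2.6,"ty": 6.5,"tz": 30,"rx": 0,"ry": 0,"rz": 0}]'

```text
time_s: 13.63
ee_pos: [0.5341, 0.3656, 0.1227]
tcp_rot: [0.713, 0.701, -0.0, -0.0]
ft_force: [1.0, -0.0, -3.2]
finger_gap: 0.132
finger_force: 58.6
```

>>> jog_arm --plan '[{"tx": 0,"ty": 0,"tz": 1,"rx": 0,"ry": 0,"rz": 0},{"tx": 0,"ty": 0,"tz": 1.5,"rx": 0,"ry": 0,"rz": 0},{"tx": 0,"ty": 0,"tz": 2,"rx": 0,"ry": 0,"rz": 0},{"tx": 0,"ty": 0,"tz": 2,"rx": 0,"ry": 0,"rz": 0}]'

```text
time_s: 13.97
ee_pos: [0.5343, 0.3657, 0.121]
tcp_rot: [0.713, 0.701, 0.0, 0.0]
ft_force: [-0.2, -0.1, -2.7]
finger_gap: 0.134
finger_force: 58.6
```

>>> jog_arm --plan '[{"tx": 0,"ty": 0,"tz": 0.7,"rx": 0,"ry": 0,"rz": 0},{"tx": 0,"ty": 0,"tz": 1.5,"rx": 0,"ry": 0,"rz": 0},{"tx": 0,"ty": 0,"tz": 1.5,"rx": 0,"ry": 0,"rz": 0},{"tx": 0,"ty": 0,"tz": 1.5,"rx": 0,"ry": 0,"rz": 0}]'

```text
time_s: 14.3
ee_pos: [0.5343, 0.3657, 0.1209]
tcp_rot: [0.713, 0.701, 0.001, 0.0]
ft_force: [-5.4, -3.1, 11.5]
finger_gap: 0.131
finger_force: 60.7
```

>>> jog_arm --plan '[{"tx": 0,"ty": 0,"tz": -1,"rx": 0,"ry": 0,"rz": 0},{"tx": 0,"ty": 0,"tz": -1,"rx": 0,"ry": 0,"rz": 0},{"tx": 0,"ty": 0,"tz": -1,"rx": 0,"ry": 0,"rz": 0},{"tx": 0,"ty": 0,"tz": -1,"rx": 0,"ry": 0,"rz": 0},{"tx": 0,"ty": 0,"tz": -1,"rx": 0,"ry": 0,"rz": 0},{"tx": 0,"ty": 0,"tz": -5,"rx": 0,"ry": 0,"rz": 0},{"tx": 0,"ty": 0,"tz": -35,"rx": 0,"ry": 0,"rz": 0},{"tx": 0,"ty": 0,"tz": -70,"rx": 0,"ry": 0,"rz": 0},{"tx": 0,"ty": 0,"tz": -100,"rx": 0,"ry": 0,"rz": 0},{"tx": 0,"ty": 0,"tz": -110,"rx": 0,"ry": 0,"rz": 0}]' --gripper 55

```text
time_s: 15.13
ee_pos: [0.5351, 0.3661, 0.2349]
tcp_rot: [0.713, 0.701, 0.003, 0.001]
ft_force: [0.5, -0.5, 0.8]
finger_gap: 0.643
finger_force: 0.0
```

```bash
python3 - <<'E'
from h import *
s,d=wrist();print(s["ee_pos"])
t=snapshot("scene")["color"]
c=np.zeros((480,640,3),np.uint8);c=np.hstack([cv2.resize(d["color"],(400,300)),cv2.resize(t[230:450,330:530],(400,440),interpolation=2)[:300]])
cv2.imwrite("pics/c6.png",c[:,:,::-1])
K=d["camera_matrix"];print(K,d["k1"])
for n,(a,b) in {}.items(): pass
e=snapshot("top")
cv2.imwrite("pics/case.png",cv2.resize(e["color"][195:295,405:525],(800,667),interpolation=cv2.INTER_CUBIC)[:598,:,::-1])
E
```

```text
[0.53507333 0.36613834 0.23486334]
[[417.29154968   0.         319.05693972]
 [  0.         417.29154968 246.69192267]
 [  0.           0.           1.        ]] -0.05489839162813718
```

View pics/c6.png

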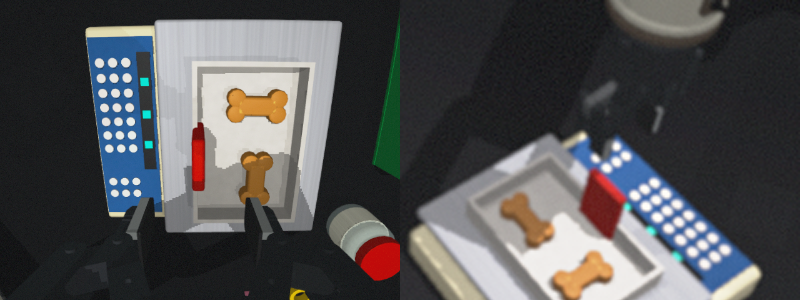

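View pics/case.png

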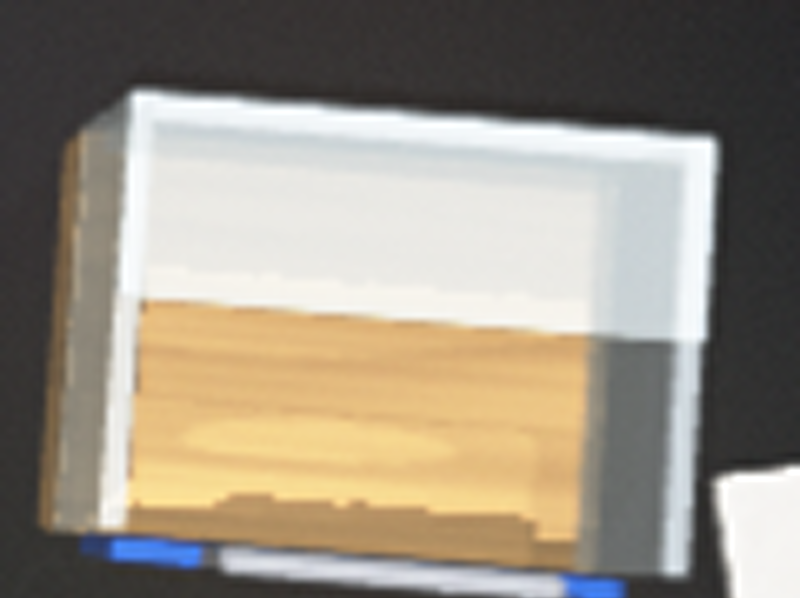

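The tray with both biscuits stands in the middle of the platter, released. The case crop gives wall-top corners at (130,92), (718,138), (690,575) and (100,528), with the bar from (220,560) to (560,585).

```bash
python3 - <<'E'
from h import *
d=snapshot("top");f=lambda p:(405+p[0]/6.667-.4,195+p[1]/6.667-.4)
P={}
for n,p,z in [("RL",(130,92),.165),("RR",(718,138),.165),("FR",(690,575),.165),("FL",(100,528),.165),("hoodL",(140,298),.173),("hoodR",(708,340),.173),("barL",(218,557),.165),("barR",(565,588),.165)]:
    P[n]=world(d,f(p),z);print(n,P[n].round(3))
yax=P["RL"]-P["RR"];print(np.degrees(np.arctan2(*yax[[1,0]])),np.linalg.norm(yax));yb=P["barL"]-P["barR"];print(np.degrees(np.arctan2(*yb[[1,0]])),(P["barL"]+P["barR"])/2,np.linalg.norm(yb),np.linalg.norm(P["FL"]-P["RL"]))
E
```

```text
RL [ 0.674 -0.249  0.165]
RR [ 0.649 -0.49   0.165]
FR [ 0.47  -0.47   0.165]
FL [ 0.494 -0.23   0.165]
hoodL [ 0.588 -0.249  0.173]
hoodR [ 0.566 -0.479  0.173]
barL [ 0.481 -0.278  0.165]
barR [ 0.466 -0.419  0.165]
84.15805089770572 0.24238006607874948
83.70247361789436 [ 0.47346023 -0.34864259  0.165     ] 0.1417765374022681 0.1808412478475258
```

>>> jog_arm --plan '[{"tx": -716,"ty": -50,"tz": -5,"rx": 0,"ry": 0,"rz": 5},{"tx": -716,"ty": -50,"tz": -5,"rx": 0,"ry": 0,"rz": 5},{"tx": -716,"ty": -50,"tz": -5,"rx": 0,"ry": 0,"rz": 5},{"tx": -716,"ty": -50,"tz": -5,"rx": 0,"ry": 0,"rz": 5},{"tx": -716,"ty": -50,"tz": -5,"rx": 0,"ry": 0,"rz": 5},{"tx": -716,"ty": -50,"tz": -5,"rx": 0,"ry": 0,"rz": 5},{"tx": -716,"ty": -50,"tz": -5,"rx": 0,"ry": 0,"rz": 5},{"tx": -716,"ty": -50,"tz": -5,"rx": 0,"ry": 0,"rz": 5},{"tx": -716,"ty": -50,"tz": -5,"rx": 0,"ry": 0,"rz": 5},{"tx": -716,"ty": -50,"tz": -5,"rx": 0,"ry": 0,"rz": 5}]'

```text
time_s: 16.17
ee_pos: [0.4972, -0.0512, 0.2311]
tcp_rot: [0.743, 0.67, -0.001, -0.001]
ft_force: [0.9, -0.1, -0.2]
finger_gap: 0.646
finger_force: 0.0
```

```bash
python3 - <<'E'
from h import *
s=read_state();print(s["ee_pos"],R.from_quat(s["tcp_rot"]).as_matrix()[:,1],totool((.4735,-.349,.24),s))
E
```

```text
[ 0.49721491 -0.05120324  0.23106979] [ 0.99463385 -0.10344108 -0.00185436] [-298.65067052    7.20020513   -8.99945179]
```

>>> jog_arm --plan '[{"tx": -299,"ty": 7,"tz": -9,"rx": 0,"ry": 0,"rz": 0},{"tx": -299,"ty": 7,"tz": -9,"rx": 0,"ry": 0,"rz": 0},{"tx": -299,"ty": 7,"tz": -9,"rx": 0,"ry": 0,"rz": 0},{"tx": -299,"ty": 7,"tz": -9,"rx": 0,"ry": 0,"rz": 0},{"tx": -299,"ty": 7,"tz": -9,"rx": 0,"ry": 0,"rz": 0},{"tx": -299,"ty": 7,"tz": -9,"rx": 0,"ry": 0,"rz": 0},{"tx": -299,"ty": 7,"tz": -9,"rx": 0,"ry": 0,"rz": 0},{"tx": -299,"ty": 7,"tz": -9,"rx": 0,"ry": 0,"rz": 0},{"tx": -299,"ty": 7,"tz": -9,"rx": 0,"ry": 0,"rz": 0},{"tx": -299,"ty": 7,"tz": -9,"rx": 0,"ry": 0,"rz": 0}]'

```text
time_s: 17.0
ee_pos: [0.4739, -0.3475, 0.2398]
tcp_rot: [0.743, 0.669, -0.0, -0.001]
ft_force: [-1.0, 0.1, 0.1]
finger_gap: 0.649
finger_force: 0.0
```

```bash
python3 - <<'E'
from h import *
s,d=wrist();print(s["ee_pos"],R.from_quat(s["tcp_rot"]).as_matrix()[:,1]);cv2.imwrite("pics/w7.png",d["color"][:,:,::-1])
print("pred bar mid/ends",[proj(d,np.array([.4735,-.349,.165])+k*np.array([.1045,.9945,0])) for k in(0,.065,-.065)])
E
```

```text
[ 0.47392971 -0.34747873  0.23981924] [ 0.99450508 -0.10466955 -0.0019814 ]
pred bar mid/ends [array([319.21153761, 263.43568239]), array([319.16721014, 144.83039577]), array([319.24744402, 362.21911825])]
```

View pics/w7.png

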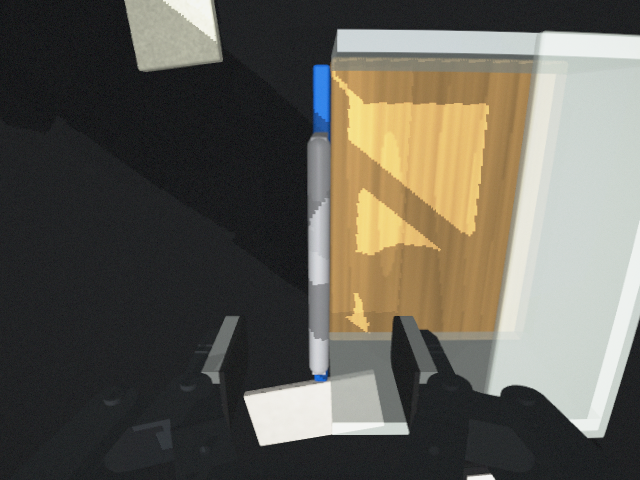

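The wrist view shows the bar vertical at u≈318 (v 137–375), matching the prediction (319). Pinching it.

>>> jog_arm --plan '[{"tx": 0,"ty": 0,"tz": 20,"rx": 0,"ry": 0,"rz": 0},{"tx": 0,"ty": 0,"tz": 45,"rx": 0,"ry": 0,"rz": 0},{"tx": 0,"ty": 0,"tz": 70,"rx": 0,"ry": 0,"rz": 0},{"tx": 0,"ty": 0,"tz": 85,"rx": 0,"ry": 0,"rz": 0},{"tx": 0,"ty": 0,"tz": 90,"rx": 0,"ry": 0,"rz": 0},{"tx": 0,"ty": 0,"tz": 90,"rx": 0,"ry": 0,"rz": 0}]' --gripper 45

```text
time_s: 17.55
ee_pos: [0.4743, -0.3461, 0.1505]
tcp_rot: [0.742, 0.67, -0.0, -0.001]
ft_force: [0.2, -1.1, 0.3]
finger_gap: 0.524
finger_force: 0.0
```

>>> jog_arm --plan '[{"tx": 0,"ty": 0,"tz": 0,"rx": 0,"ry": 0,"rz": 0},{"tx": 0,"ty": 0,"tz": 0,"rx": 0,"ry": 0,"rz": 0},{"tx": 0,"ty": 0,"tz": 0,"rx": 0,"ry": 0,"rz": 0},{"tx": 0,"ty": 0,"tz": 0,"rx": 0,"ry": 0,"rz": 0},{"tx": 0,"ty": 0,"tz": 0,"rx": 0,"ry": 0,"rz": 0},{"tx": 0,"ty": 0,"tz": 0,"rx": 0,"ry": 0,"rz": 0}]' --gripper 0

```text
time_s: 18.05
ee_pos: [0.4748, -0.3477, 0.1529]
tcp_rot: [0.743, 0.67, 0.0, 0.001]
ft_force: [-0.8, 2.3, 6.4]
finger_gap: 0.115
finger_force: 58.5
```

>>> jog_arm --plan '[{"tx": 0,"ty": -11.5,"tz": 1,"rx": 0,"ry": 0,"rz": 0},{"tx": 0,"ty": -22.7,"tz": 3.3,"rx": 0,"ry": 0,"rz": 0},{"tx": 0,"ty": -33.8,"tz": 6.6,"rx": 0,"ry": 0,"rz": 0},{"tx": 0,"ty": -44.4,"tz": 11,"rx": 0,"ry": 0,"rz": 0},{"tx": 0,"ty": -54.5,"tz": 16.5,"rx": 0,"ry": 0,"rz": 0},{"tx": 0,"ty": -64,"tz": 23,"rx": 0,"ry": 0,"rz": 0},{"tx": 0,"ty": -73,"tz": 30.3,"rx": 0,"ry": 0,"rz": 0},{"tx": 0,"ty": -81,"tz": 38.5,"rx": 0,"ry": 0,"rz": 0}]'

```text
time_s: 18.72
ee_pos: [0.3942, -0.3392, 0.1139]
tcp_rot: [0.743, 0.67, 0.001, 0.001]
ft_force: [-2.6, 4.3, 5.9]
finger_gap: 0.11
finger_force: 59.5
```

>>> jog_arm --plan '[{"tx": 0,"ty": -7.2,"tz": 9,"rx": 0,"ry": 0,"rz": 0},{"tx": 0,"ty": -13.5,"tz": 18.6,"rx": 0,"ry": 0,"rz": 0},{"tx": 0,"ty": -18.8,"tz": 28.8,"rx": 0,"ry": 0,"rz": 0},{"tx": 0,"ty": -23,"tz": 39.5,"rx": 0,"ry": 0,"rz": 0},{"tx": 0,"ty": -26.1,"tz": 50.6,"rx": 0,"ry": 0,"rz": 0},{"tx": 0,"ty": -28.2,"tz": 62,"rx": 0,"ry": 0,"rz": 0},{"tx": 0,"ty": -29.1,"tz": 73.4,"rx": 0,"ry": 0,"rz": 0},{"tx": 0,"ty": -29.1,"tz": 75,"rx": 0,"ry": 0,"rz": 0},{"tx": 0,"ty": -29.1,"tz": 75,"rx": 0,"ry": 0,"rz": 0}]'

```text
time_s: 19.47
ee_pos: [0.3675, -0.3386, 0.0404]
tcp_rot: [0.743, 0.669, 0.0, 0.005]
ft_force: [16.7, -7.5, 7.7]
finger_gap: 0.106
finger_force: 70.0
```

>>> jog_arm --plan '[{"tx": 0,"ty": 2,"tz": 2,"rx": 0,"ry": 0,"rz": 0},{"tx": 0,"ty": 2,"tz": 4,"rx": 0,"ry": 0,"rz": 0},{"tx": 0,"ty": 2,"tz": 4,"rx": 0,"ry": 0,"rz": 0}]'

```text
time_s: 19.72
ee_pos: [0.3677, -0.3389, 0.0373]
tcp_rot: [0.743, 0.67, -0.001, 0.003]
ft_force: [-10.7, -0.7, 38.2]
finger_gap: 0.109
finger_force: 78.5
```

>>> jog_arm --plan '[{"tx": 0,"ty": 0,"tz": -2,"rx": 0,"ry": 0,"rz": 0},{"tx": 0,"ty": 0,"tz": -2,"rx": 0,"ry": 0,"rz": 0},{"tx": 0,"ty": 0,"tz": -2,"rx": 0,"ry": 0,"rz": 0},{"tx": 0,"ty": 0,"tz": -2,"rx": 0,"ry": 0,"rz": 0},{"tx": 0,"ty": 0,"tz": -8,"rx": 0,"ry": 0,"rz": 0},{"tx": 0,"ty": 0,"tz": -40,"rx": 0,"ry": 0,"rz": 0},{"tx": 0,"ty": 0,"tz": -80,"rx": 0,"ry": 0,"rz": 0},{"tx": 0,"ty": 0,"tz": -120,"rx": 0,"ry": 0,"rz": 0},{"tx": 0,"ty": 0,"tz": -160,"rx": 0,"ry": 0,"rz": 0},{"tx": 0,"ty": 0,"tz": -190,"rx": 0,"ry": 0,"rz": 0}]' --gripper 30

```text
time_s: 20.55
ee_pos: [0.3669, -0.3364, 0.2277]
tcp_rot: [0.743, 0.67, -0.0, 0.001]
ft_force: [0.4, -0.6, -0.5]
finger_gap: 0.355
finger_force: 0.0
```

```bash
python3 - <<'E'
from h import *
s,d=wrist();print(s["ee_pos"],totool((.534,.366,.235),s))
t=snapshot("scene")["color"]
c=np.hstack([cv2.resize(d["color"],(400,300)),cv2.resize(t[110:260,180:380],(400,300),interpolation=2)])
cv2.imwrite("pics/c8.png",c[:,:,::-1])
E
```

```text
[ 0.36688973 -0.33636419  0.22770626] [715.86592241  93.58675675  -8.48535695]
```

View pics/c8.png

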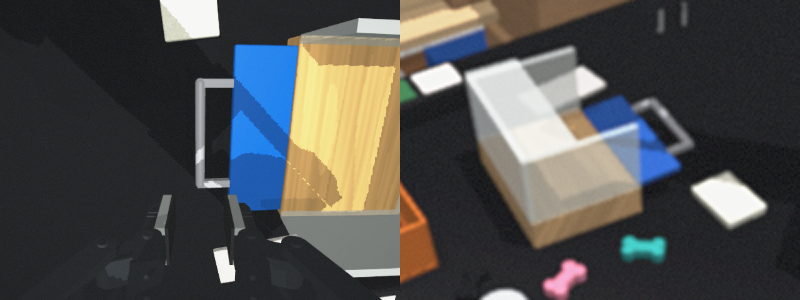

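The front lies fully down (blue panel level at (265,125), bar at (205,130)). Returning to the scale for the tray.

>>> jog_arm --plan '[{"tx": 716,"ty": 93,"tz": -8,"rx": 0,"ry": 0,"rz": -5},{"tx": 716,"ty": 93,"tz": -8,"rx": 0,"ry": 0,"rz": -5},{"tx": 716,"ty": 93,"tz": -8,"rx": 0,"ry": 0,"rz": -5},{"tx": 716,"ty": 93,"tz": -8,"rx": 0,"ry": 0,"rz": -5},{"tx": 716,"ty": 93,"tz": -8,"rx": 0,"ry": 0,"rz": -5},{"tx": 716,"ty": 93,"tz": -8,"rx": 0,"ry": 0,"rz": -5},{"tx": 716,"ty": 93,"tz": -8,"rx": 0,"ry": 0,"rz": -5},{"tx": 716,"ty": 93,"tz": -8,"rx": 0,"ry": 0,"rz": -5},{"tx": 716,"ty": 93,"tz": -8,"rx": 0,"ry": 0,"rz": -5},{"tx": 716,"ty": 93,"tz": -8,"rx": 0,"ry": 0,"rz": -5}]' --gripper 55

```text
time_s: 21.48
ee_pos: [0.4627, 0.0712, 0.2285]
tcp_rot: [0.713, 0.701, -0.0, 0.0]
ft_force: [1.3, -1.5, 0.2]
finger_gap: 0.644
finger_force: 0.0
```

```bash
python3 - <<'E'
from h import *
s=read_state();print(s["ee_pos"],R.from_quat(s["tcp_rot"]).as_matrix()[:,1],totool((.5343,.3657,.23),s))
E
```

```text
[0.46268091 0.07123101 0.22847334] [ 9.99866408e-01 -1.63448154e-02 -1.16522927e-04] [295.59995422  66.7963077   -1.59061948]
```

>>> jog_arm --plan '[{"tx": 295,"ty": 67,"tz": 0,"rx": 0,"ry": 0,"rz": 0},{"tx": 295,"ty": 67,"tz": 0,"rx": 0,"ry": 0,"rz": 0},{"tx": 295,"ty": 67,"tz": 0,"rx": 0,"ry": 0,"rz": 0},{"tx": 295,"ty": 67,"tz": 0,"rx": 0,"ry": 0,"rz": 0},{"tx": 295,"ty": 67,"tz": 0,"rx": 0,"ry": 0,"rz": 0},{"tx": 295,"ty": 67,"tz": 0,"rx": 0,"ry": 0,"rz": 0},{"tx": 295,"ty": 67,"tz": 0,"rx": 0,"ry": 0,"rz": 0},{"tx": 295,"ty": 67,"tz": 0,"rx": 0,"ry": 0,"rz": 0},{"tx": 295,"ty": 67,"tz": 0,"rx": 0,"ry": 0,"rz": 0}]'

```text
time_s: 22.23
ee_pos: [0.5345, 0.3656, 0.2269]
tcp_rot: [0.712, 0.702, -0.001, -0.0]
ft_force: [-1.0, -1.3, -0.7]
finger_gap: 0.647
finger_force: 0.0
```

```bash
python3 - <<'E'
from h import *
s,d=wrist();print(s["ee_pos"],totool((.5343,.3657,.1215),s));brown(d,.096,mn=600)
t=snapshot("top");brown(t,.009,mn=60)
E
```

```text
[0.53454317 0.36559911 0.2268697 ] [ 1.74289342e-01 -2.76636498e-02  1.05369884e+02]
[415.9 169.6] 4271 [598.2 406.8] [37. 66.] 88.5
[414.9 282.2] 2936 [601.3 321.2] [67. 38.] 89.3
[629.9 230.3] 912 [ 654.6 -900.2] [ 25. 604.] 89.7
[473.5 147.2] 2791 [ 881.2 -434.2] [275. 148.] 89.9
[189.  153.6] 1148 [879.3 442. ] [221.  75.] 89.0
[ 19.1 235.2] 5651 [619.3 953.1] [548. 110.] 1.0
[413.4 243.4] 94 [ 584.6 -241.3] [  6. 175.] 83.7
[221.9 241. ] 187 [607.8 344.3] [64. 31.] 88.8
[459.8 258. ] 1912 [ 534.6 -376.5] [204. 107.] 83.9
[622.4 379.8] 3919 [ 160.2 -838.1] [108. 346.] 85.8
[ 36.4 378. ] 1133 [158.9 913.1] [346. 166.] 1.0
```

>>> jog_arm --plan '[{"tx": 0,"ty": 0,"tz": 30,"rx": 0,"ry": 0,"rz": 0},{"tx": 0,"ty": 0,"tz": 65,"rx": 0,"ry": 0,"rz": 0},{"tx": 0,"ty": 0,"tz": 90,"rx": 0,"ry": 0,"rz": 0},{"tx": 0,"ty": 0,"tz": 102,"rx": 0,"ry": 0,"rz": 0},{"tx": 0,"ty": 0,"tz": 104.5,"rx": 0,"ry": 0,"rz": 0},{"tx": 0,"ty": 0,"tz": 104.5,"rx": 0,"ry": 0,"rz": 0}]'

```text
time_s: 22.83
ee_pos: [0.5351, 0.3622, 0.1246]
tcp_rot: [0.713, 0.701, -0.0, 0.0]
ft_force: [-0.2, -0.1, 0.7]
finger_gap: 0.644
finger_force: 0.0
```

>>> jog_arm --plan '[{"tx": 0,"ty": 0,"tz": 0,"rx": 0,"ry": 0,"rz": 0},{"tx": 0,"ty": 0,"tz": 0,"rx": 0,"ry": 0,"rz": 0},{"tx": 0,"ty": 0,"tz": 0,"rx": 0,"ry": 0,"rz": 0},{"tx": 0,"ty": 0,"tz": 0,"rx": 0,"ry": 0,"rz": 0},{"tx": 0,"ty": 0,"tz": 0,"rx": 0,"ry": 0,"rz": 0},{"tx": 0,"ty": 0,"tz": 0,"rx": 0,"ry": 0,"rz": 0},{"tx": 0,"ty": 0,"tz": 0,"rx": 0,"ry": 0,"rz": 0}]' --gripper 0

```text
time_s: 23.42
ee_pos: [0.5352, 0.363, 0.1253]
tcp_rot: [0.713, 0.701, 0.001, 0.0]
ft_force: [-1.2, -0.7, 7.8]
finger_gap: 0.134
finger_force: 59.8
```

>>> jog_arm --plan '[{"tx": 0,"ty": 0,"tz": -3,"rx": 0,"ry": 0,"rz": 0},{"tx": 0,"ty": 0,"tz": -8,"rx": 0,"ry": 0,"rz": 0},{"tx": 0,"ty": 0,"tz": -15,"rx": 0,"ry": 0,"rz": 0},{"tx": 0,"ty": 0,"tz": -23,"rx": 0,"ry": 0,"rz": 0},{"tx": 0,"ty": 0,"tz": -31,"rx": 0,"ry": 0,"rz": 0},{"tx": 0,"ty": 0,"tz": -37,"rx": 0,"ry": 0,"rz": 0},{"tx": 0,"ty": 0,"tz": -40,"rx": 0,"ry": 0,"rz": 0},{"tx": 0,"ty": 0,"tz": -40,"rx": 0,"ry": 0,"rz": 0}]'

```text
time_s: 24.08
ee_pos: [0.5351, 0.363, 0.165]
tcp_rot: [0.713, 0.701, 0.001, 0.0]
ft_force: [0.6, 0.4, -3.5]
finger_gap: 0.136
finger_force: 58.4
```

```bash
python3 - <<'E'
from h import *
s=read_state();print(s["ee_pos"],R.from_quat(s["tcp_rot"]).as_matrix()[:,1],s["ft_force"],s["finger_gap"])
h=np.array([.480,-.348]);ex=np.array([.9945,-.1045])
# tray mid local x from hinge: staging -75mm-... tab at mid-54
for m in (-230,92): 
    p=h+ex*(m-54)/1000;print(m,p,totool((p[0],p[1],.16),s))
E
```

```text
[0.53511285 0.36299511 0.16496609] [ 0.99986376 -0.01647061  0.00108319] [ 0.58227253  0.37016615 -3.54491815] 0.13575762319614798
-230 [ 0.197562 -0.318322] [-686.78662936 -326.28853287    4.26153836]
92 [ 0.517791 -0.351971] [-715.15686936   -5.54894022    4.59445546]
```

>>> jog_arm --plan '[{"tx": -4,"ty": -1.6,"tz": 0,"rx": 0,"ry": 0,"rz": 0},{"tx": -14,"ty": -5.8,"tz": 0,"rx": 0,"ry": 0,"rz": 0.1},{"tx": -30,"ty": -12.4,"tz": 0,"rx": 0,"ry": 0,"rz": 0.3},{"tx": -50,"ty": -20.7,"tz": 0,"rx": 0,"ry": 0,"rz": 0.5},{"tx": -74,"ty": -30.6,"tz": 0,"rx": 0,"ry": 0,"rz": 0.7},{"tx": -100,"ty": -41.4,"tz": 0,"rx": 0,"ry": 0,"rz": 0.9},{"tx": -126,"ty": -52.2,"tz": 0,"rx": 0,"ry": 0,"rz": 1.1},{"tx": -152,"ty": -63,"tz": 0,"rx": 0,"ry": 0,"rz": 1.3},{"tx": -178,"ty": -73.7,"tz": 0,"rx": 0,"ry": 0,"rz": 1.5},{"tx": -204,"ty": -84.5,"tz": 0,"rx": 0,"ry": 0,"rz": 1.7}]'

```text
time_s: 24.92
ee_pos: [0.4455, 0.1586, 0.1635]
tcp_rot: [0.723, 0.691, -0.0, -0.0]
ft_force: [1.1, -0.4, -2.7]
finger_gap: 0.133
finger_force: 58.6
```

>>> jog_arm --plan '[{"tx": -26,"ty": -10.8,"tz": 0,"rx": 0,"ry": 0,"rz": 0.2},{"tx": -52,"ty": -21.5,"tz": 0,"rx": 0,"ry": 0,"rz": 0.4},{"tx": -78,"ty": -32.3,"tz": 0,"rx": 0,"ry": 0,"rz": 0.6},{"tx": -104,"ty": -43,"tz": 0,"rx": 0,"ry": 0,"rz": 0.8},{"tx": -130,"ty": -53.8,"tz": 0,"rx": 0,"ry": 0,"rz": 1},{"tx": -156,"ty": -64.5,"tz": 0,"rx": 0,"ry": 0,"rz": 1.2},{"tx": -182,"ty": -75,"tz": 0,"rx": 0,"ry": 0,"rz": 1.4},{"tx": -208,"ty": -85,"tz": 0,"rx": 0,"ry": 0,"rz": 1.6},{"tx": -234,"ty": -94,"tz": 0,"rx": 0,"ry": 0,"rz": 1.8},{"tx": -260,"ty": -101,"tz": 0,"rx": 0,"ry": 0,"rz": 2}]'

```text
time_s: 25.75
ee_pos: [0.3323, -0.0957, 0.1636]
tcp_rot: [0.735, 0.678, -0.0, 0.0]
ft_force: [0.9, 0.0, -2.5]
finger_gap: 0.134
finger_force: 58.6
```

```bash
python3 - <<'E'
from h import *
s=read_state();print(s["ee_pos"],R.from_quat(s["tcp_rot"]).as_matrix()[:,1],s["ft_force"],s["finger_gap"],totool((.3166,-.3336,.165),s))
E
```

```text
[ 0.332325   -0.0957087   0.16357149] [ 9.96694360e-01 -8.12425551e-02  1.71867634e-05] [ 0.94112464  0.04957219 -2.52923106] 0.1340500902500922 [-238.38296941    3.65389908   -1.34011539]
```

>>> jog_arm --plan '[{"tx": -26,"ty": 0.4,"tz": 0,"rx": 0,"ry": 0,"rz": 0.1},{"tx": -52,"ty": 0.8,"tz": 0,"rx": 0,"ry": 0,"rz": 0.3},{"tx": -78,"ty": 1.2,"tz": 0,"rx": 0,"ry": 0,"rz": 0.5},{"tx": -104,"ty": 1.6,"tz": 0,"rx": 0,"ry": 0,"rz": 0.7},{"tx": -130,"ty": 2,"tz": 0,"rx": 0,"ry": 0,"rz": 0.9},{"tx": -156,"ty": 2.4,"tz": 0,"rx": 0,"ry": 0,"rz": 1},{"tx": -180,"ty": 2.8,"tz": 0,"rx": 0,"ry": 0,"rz": 1.1},{"tx": -200,"ty": 3.2,"tz": 0,"rx": 0,"ry": 0,"rz": 1.2},{"tx": -215,"ty": 3.4,"tz": 0,"rx": 0,"ry": 0,"rz": 1.3},{"tx": -225,"ty": 3.6,"tz": 0,"rx": 0,"ry": 0,"rz": 1.35}]'

```text
time_s: 26.58
ee_pos: [0.3186, -0.3203, 0.1636]
tcp_rot: [0.744, 0.669, -0.0, -0.0]
ft_force: [-0.7, -0.2, -3.7]
finger_gap: 0.132
finger_force: 58.7
```

```bash
python3 - <<'E'
from h import *
s=read_state();print(s["ee_pos"],R.from_quat(s["tcp_rot"]).as_matrix()[:,1],s["ft_force"],s["finger_gap"],totool((.3166,-.3336,.165),s))
E
```

```text
[ 0.31864326 -0.32034379  0.16361201] [ 9.94403349e-01 -1.05648795e-01 -5.58210353e-04] [-0.73328732 -0.18091157 -3.69651673] 0.1323812324539203 [-13.39768294  -0.63209229  -1.38963873]
```

>>> jog_arm --plan '[{"tx": -5,"ty": -0.6,"tz": 0,"rx": 0,"ry": 0,"rz": 0},{"tx": -10,"ty": -0.6,"tz": 3,"rx": 0,"ry": 0,"rz": 0},{"tx": -13,"ty": -0.6,"tz": 10,"rx": 0,"ry": 0,"rz": 0},{"tx": -13.4,"ty": -0.6,"tz": 20,"rx": 0,"ry": 0,"rz": 0},{"tx": -13.4,"ty": -0.6,"tz": 30,"rx": 0,"ry": 0,"rz": 0},{"tx": -13.4,"ty": -0.6,"tz": 39,"rx": 0,"ry": 0,"rz": 0},{"tx": -13.4,"ty": -0.6,"tz": 46,"rx": 0,"ry": 0,"rz": 0},{"tx": -13.4,"ty": -0.6,"tz": 49,"rx": 0,"ry": 0,"rz": 0},{"tx": -13.4,"ty": -0.6,"tz": 50,"rx": 0,"ry": 0,"rz": 0}]'

```text
time_s: 27.33
ee_pos: [0.3174, -0.3322, 0.1133]
tcp_rot: [0.743, 0.669, 0.0, -0.0]
ft_force: [-0.9, -1.2, -2.5]
finger_gap: 0.132
finger_force: 58.7
```

```bash
python3 - <<'E'
from h import *
s,d=wrist();print(s["ee_pos"],R.from_quat(s["tcp_rot"]).as_matrix()[:,1],s["ft_force"])
h=np.array([.480,-.348]);ex=np.array([.9945,-.1045]);p=h+ex*.032+np.array([0,-.0027]);print(totool((p[0],p[1],.113),s))
t=snapshot("scene")["color"];u=snapshot("top")["color"]
c=np.hstack([cv2.resize(d["color"],(400,300)),cv2.resize(u[190:340,380:580],(400,300),interpolation=2)])
c=np.vstack([c,np.hstack([cv2.resize(t[110:260,180:380],(400,300),interpolation=2),np.zeros((300,400,3),np.uint8)])])
cv2.imwrite("pics/c9.png",c[:,:,::-1])
E
```

```text
[ 0.31741153 -0.33220072  0.11330262] [ 9.94558947e-01 -1.04173398e-01 -6.36343867e-04] [-0.88276044 -1.20542402 -2.513181  ]
[-1.47194168e+00  1.95630340e+02  1.77170178e-01]
```

View pics/c9.png

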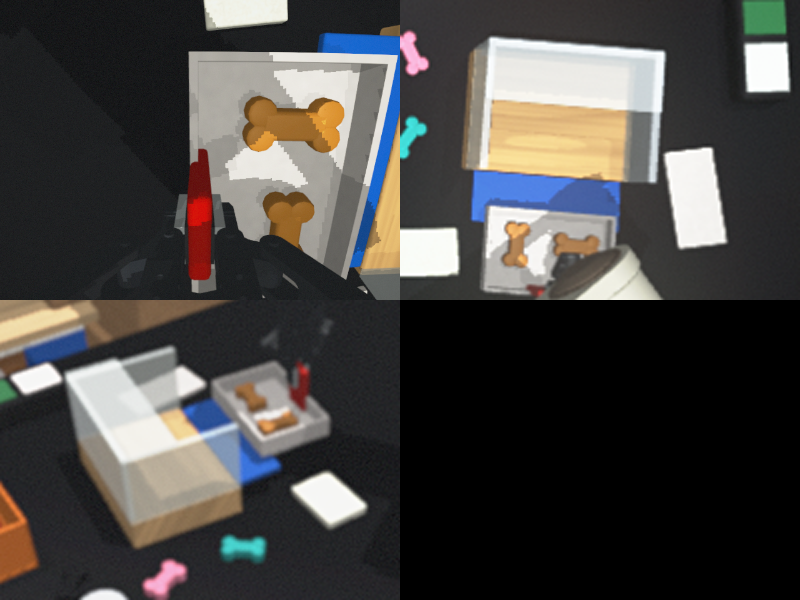

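The pictures show the tray level with both biscuits, square to the case and in front of the opening over the lowered blue front. Sliding in.

>>> jog_arm --plan '[{"tx": 0,"ty": 3,"tz": 0,"rx": 0,"ry": 0,"rz": 0},{"tx": 0,"ty": 9,"tz": 0,"rx": 0,"ry": 0,"rz": 0},{"tx": 0,"ty": 18,"tz": 0,"rx": 0,"ry": 0,"rz": 0},{"tx": 0,"ty": 29,"tz": 0,"rx": 0,"ry": 0,"rz": 0},{"tx": -0.5,"ty": 41,"tz": 0,"rx": 0,"ry": 0,"rz": 0},{"tx": -1,"ty": 53,"tz": 0,"rx": 0,"ry": 0,"rz": 0},{"tx": -1.5,"ty": 65,"tz": 0,"rx": 0,"ry": 0,"rz": 0},{"tx": -1.5,"ty": 77,"tz": 0,"rx": 0,"ry": 0,"rz": 0},{"tx": -1.5,"ty": 89,"tz": 0,"rx": 0,"ry": 0,"rz": 0},{"tx": -1.5,"ty": 100,"tz": 0,"rx": 0,"ry": 0,"rz": 0}]'

```text
time_s: 28.32
ee_pos: [0.4182, -0.3446, 0.1139]
tcp_rot: [0.743, 0.669, -0.0, -0.0]
ft_force: [0.0, 0.3, -3.4]
finger_gap: 0.131
finger_force: 58.7
```

>>> jog_arm --plan '[{"tx": 0,"ty": 11,"tz": 0,"rx": 0,"ry": 0,"rz": 0},{"tx": 0,"ty": 22,"tz": 0,"rx": 0,"ry": 0,"rz": 0},{"tx": 0,"ty": 33,"tz": 0,"rx": 0,"ry": 0,"rz": 0},{"tx": 0,"ty": 44,"tz": 0,"rx": 0,"ry": 0,"rz": 0},{"tx": 0,"ty": 55,"tz": 0,"rx": 0,"ry": 0,"rz": 0},{"tx": 0,"ty": 66,"tz": 0,"rx": 0,"ry": 0,"rz": 0},{"tx": 0,"ty": 77,"tz": 0,"rx": 0,"ry": 0,"rz": 0},{"tx": 0,"ty": 87,"tz": 0,"rx": 0,"ry": 0,"rz": 0},{"tx": 0,"ty": 93,"tz": 0,"rx": 0,"ry": 0,"rz": 0},{"tx": 0,"ty": 95.5,"tz": 0,"rx": 0,"ry": 0,"rz": 0}]'

```text
time_s: 29.15
ee_pos: [0.5127, -0.3545, 0.1138]
tcp_rot: [0.743, 0.669, -0.0, -0.0]
ft_force: [0.0, 0.1, -3.2]
finger_gap: 0.133
finger_force: 58.7
```

>>> jog_arm --plan '[{"tx": 0,"ty": 0,"tz": 2,"rx": 0,"ry": 0,"rz": 0},{"tx": 0,"ty": 0,"tz": 5,"rx": 0,"ry": 0,"rz": 0},{"tx": 0,"ty": 0,"tz": 9,"rx": 0,"ry": 0,"rz": 0},{"tx": 0,"ty": 0,"tz": 13,"rx": 0,"ry": 0,"rz": 0},{"tx": 0,"ty": 0,"tz": 15.5,"rx": 0,"ry": 0,"rz": 0},{"tx": 0,"ty": 0,"tz": 17,"rx": 0,"ry": 0,"rz": 0},{"tx": 0,"ty": 0,"tz": 18,"rx": 0,"ry": 0,"rz": 0},{"tx": 0,"ty": 0,"tz": 18,"rx": 0,"ry": 0,"rz": 0}]'

```text
time_s: 29.82
ee_pos: [0.5117, -0.3545, 0.0959]
tcp_rot: [0.743, 0.669, -0.0, -0.0]
ft_force: [-0.0, 0.4, -2.2]
finger_gap: 0.132
finger_force: 58.7
```

Underside should be ~2.5 mm above the floor; lowering carefully.

>>> jog_arm --plan '[{"tx": 0,"ty": 0,"tz": 0.8,"rx": 0,"ry": 0,"rz": 0},{"tx": 0,"ty": 0,"tz": 1.6,"rx": 0,"ry": 0,"rz": 0},{"tx": 0,"ty": 0,"tz": 1.6,"rx": 0,"ry": 0,"rz": 0}]'

```text
time_s: 30.07
ee_pos: [0.5118, -0.3545, 0.0944]
tcp_rot: [0.743, 0.669, -0.0, 0.0]
ft_force: [0.7, -0.0, -3.2]
finger_gap: 0.134
finger_force: 58.7
```

>>> jog_arm --plan '[{"tx": 0,"ty": 0,"tz": 0.6,"rx": 0,"ry": 0,"rz": 0},{"tx": 0,"ty": 0,"tz": 1.2,"rx": 0,"ry": 0,"rz": 0},{"tx": 0,"ty": 0,"tz": 1.2,"rx": 0,"ry": 0,"rz": 0}]'

```text
time_s: 30.32
ee_pos: [0.5118, -0.3546, 0.0934]
tcp_rot: [0.743, 0.669, -0.0, 0.0]
ft_force: [-0.7, -0.7, -2.3]
finger_gap: 0.133
finger_force: 58.9
```

>>> jog_arm --plan '[{"tx": 0,"ty": 0,"tz": 0.6,"rx": 0,"ry": 0,"rz": 0},{"tx": 0,"ty": 0,"tz": 1,"rx": 0,"ry": 0,"rz": 0},{"tx": 0,"ty": 0,"tz": 1,"rx": 0,"ry": 0,"rz": 0}]'

```text
time_s: 30.57
ee_pos: [0.5118, -0.3546, 0.0933]
tcp_rot: [0.743, 0.669, -0.0, 0.0]
ft_force: [-5.6, 3.8, 9.6]
finger_gap: 0.134
finger_force: 60.7
```

>>> jog_arm --plan '[{"tx": 0,"ty": 0,"tz": -1,"rx": 0,"ry": 0,"rz": 0},{"tx": 0,"ty": 0,"tz": -1,"rx": 0,"ry": 0,"rz": 0},{"tx": 0,"ty": 0,"tz": -1,"rx": 0,"ry": 0,"rz": 0},{"tx": 0,"ty": 0,"tz": -1,"rx": 0,"ry": 0,"rz": 0},{"tx": 0,"ty": 0,"tz": -5,"rx": 0,"ry": 0,"rz": 0},{"tx": 0,"ty": 0,"tz": -35,"rx": 0,"ry": 0,"rz": 0},{"tx": 0,"ty": 0,"tz": -70,"rx": 0,"ry": 0,"rz": 0},{"tx": 0,"ty": 0,"tz": -105,"rx": 0,"ry": 0,"rz": 0},{"tx": 0,"ty": 0,"tz": -130,"rx": 0,"ry": 0,"rz": 0},{"tx": 0,"ty": 0,"tz": -140,"rx": 0,"ry": 0,"rz": 0}]' --gripper 45

```text
time_s: 31.4
ee_pos: [0.5124, -0.3551, 0.2369]
tcp_rot: [0.743, 0.669, 0.0, 0.003]
ft_force: [0.8, -0.2, 0.1]
finger_gap: 0.528
finger_force: 0.0
```

```bash
python3 - <<'E'
from h import *
s,d=wrist();print(s["ee_pos"]);brown(d,.064,mn=800)
# bar down at TCP (.3677,-.3389)
print(totool((.3677,-.3389,.2),s))
cv2.imwrite("pics/w10.png",d["color"][:,:,::-1])
E
```

```text
[ 0.51242794 -0.35505725  0.2368837 ]
[323.9 153.6] 11340 [ 545.6 -354.3] [211. 125.] 83.9
[629.8 276.1] 3404 [ 763.7 -419.1] [ 28. 217.] 8.7
[401.1 155.8] 3272 [ 578.6 -316.4] [36. 66.] 83.4
[399.9 262.2] 2754 [ 574.1 -402.7] [67. 37.] 83.6
[   1.08263176 -145.78118705   36.25345748]
```

View pics/w10.png

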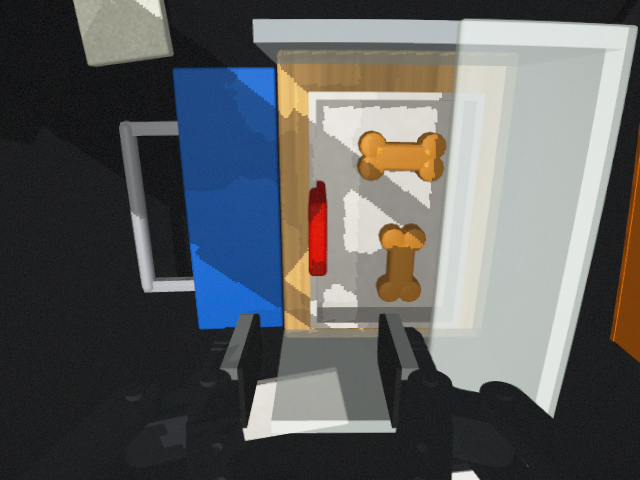

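The tray with both biscuits is fully inside (tab at (318,228), about 30 mm behind the front edge). The bar is at (137,205). Going to the bar to shut the front.

>>> jog_arm --plan '[{"tx": 1,"ty": -146,"tz": 0,"rx": 0,"ry": 0,"rz": 0},{"tx": 1,"ty": -146,"tz": 0,"rx": 0,"ry": 0,"rz": 0},{"tx": 1,"ty": -146,"tz": 0,"rx": 0,"ry": 0,"rz": 0},{"tx": 1,"ty": -146,"tz": 20,"rx": 0,"ry": 0,"rz": 0},{"tx": 1,"ty": -146,"tz": 60,"rx": 0,"ry": 0,"rz": 0},{"tx": 1,"ty": -146,"tz": 100,"rx": 0,"ry": 0,"rz": 0},{"tx": 1,"ty": -146,"tz": 120,"rx": 0,"ry": 0,"rz": 0},{"tx": 1,"ty": -146,"tz": 120,"rx": 0,"ry": 0,"rz": 0},{"tx": 1,"ty": -146,"tz": 120,"rx": 0,"ry": 0,"rz": 0}]' --gripper 32

```text
time_s: 32.2
ee_pos: [0.3663, -0.3378, 0.1116]
tcp_rot: [0.743, 0.669, 0.0, -0.001]
ft_force: [-0.2, -0.8, 0.7]
finger_gap: 0.378
finger_force: 0.0
```

```bash
python3 - <<'E'
from h import *
s=read_state();print(s["ee_pos"],R.from_quat(s["tcp_rot"]).as_matrix()[:,1],totool((.3677,-.3389,.04),s))
E
```

```text
[ 0.36630511 -0.3378169   0.11155918] [ 0.99453362 -0.10440276 -0.00171442] [-1.04562503  1.6230209  71.55492873]
```

>>> jog_arm --plan '[{"tx": -1,"ty": 1.5,"tz": 20,"rx": 0,"ry": 0,"rz": 0},{"tx": -1,"ty": 1.5,"tz": 40,"rx": 0,"ry": 0,"rz": 0},{"tx": -1,"ty": 1.5,"tz": 58,"rx": 0,"ry": 0,"rz": 0},{"tx": -1,"ty": 1.5,"tz": 68,"rx": 0,"ry": 0,"rz": 0},{"tx": -1,"ty": 1.5,"tz": 72,"rx": 0,"ry": 0,"rz": 0},{"tx": -1,"ty": 1.5,"tz": 72,"rx": 0,"ry": 0,"rz": 0}]'

```text
time_s: 32.7
ee_pos: [0.3683, -0.3397, 0.0407]
tcp_rot: [0.743, 0.669, -0.0, 0.0]
ft_force: [0.1, 0.6, -0.1]
finger_gap: 0.376
finger_force: 0.0
```

>>> jog_arm --plan '[{"tx": 0,"ty": 0,"tz": 0,"rx": 0,"ry": 0,"rz": 0},{"tx": 0,"ty": 0,"tz": 0,"rx": 0,"ry": 0,"rz": 0},{"tx": 0,"ty": 0,"tz": 0,"rx": 0,"ry": 0,"rz": 0},{"tx": 0,"ty": 0,"tz": 0,"rx": 0,"ry": 0,"rz": 0},{"tx": 0,"ty": 0,"tz": 0,"rx": 0,"ry": 0,"rz": 0}]' --gripper 0

```text
time_s: 33.12
ee_pos: [0.3675, -0.3399, 0.0416]
tcp_rot: [0.743, 0.669, -0.001, 0.0]
ft_force: [-11.3, 0.8, 10.5]
finger_gap: 0.116
finger_force: 58.6
```

>>> jog_arm --plan '[{"tx": 0,"ty": 0.9,"tz": -11.5,"rx": 0,"ry": 0,"rz": 0},{"tx": 0,"ty": 3,"tz": -22.8,"rx": 0,"ry": 0,"rz": 0},{"tx": 0,"ty": 6.1,"tz": -33.9,"rx": 0,"ry": 0,"rz": 0},{"tx": 0,"ty": 10.3,"tz": -44.6,"rx": 0,"ry": 0,"rz": 0},{"tx": 0,"ty": 15.6,"tz": -54.8,"rx": 0,"ry": 0,"rz": 0},{"tx": 0,"ty": 21.9,"tz": -64.5,"rx": 0,"ry": 0,"rz": 0},{"tx": 0,"ty": 29,"tz": -73.4,"rx": 0,"ry": 0,"rz": 0},{"tx": 0,"ty": 37,"tz": -81.6,"rx": 0,"ry": 0,"rz": 0},{"tx": 0,"ty": 46,"tz": -89,"rx": 0,"ry": 0,"rz": 0}]'

```text
time_s: 33.87
ee_pos: [0.411, -0.3446, 0.1322]
tcp_rot: [0.743, 0.669, -0.003, -0.001]
ft_force: [-17.2, -0.4, 15.6]
finger_gap: 0.112
finger_force: 60.1
```

>>> jog_arm --plan '[{"tx": 0,"ty": 9.6,"tz": -6.4,"rx": 0,"ry": 0,"rz": 0},{"tx": 0,"ty": 19.7,"tz": -11.9,"rx": 0,"ry": 0,"rz": 0},{"tx": 0,"ty": 30.3,"tz": -16.3,"rx": 0,"ry": 0,"rz": 0},{"tx": 0,"ty": 41.4,"tz": -19.6,"rx": 0,"ry": 0,"rz": 0},{"tx": 0,"ty": 52.6,"tz": -21.8,"rx": 0,"ry": 0,"rz": 0},{"tx": 0,"ty": 60,"tz": -22.8,"rx": 0,"ry": 0,"rz": 0},{"tx": 0,"ty": 64,"tz": -22.9,"rx": 0,"ry": 0,"rz": 0},{"tx": 0,"ty": 64,"tz": -22.9,"rx": 0,"ry": 0,"rz": 0}]'

```text
time_s: 34.53
ee_pos: [0.4769, -0.3528, 0.1534]
tcp_rot: [0.743, 0.669, -0.002, 0.001]
ft_force: [-12.0, -13.2, 7.0]
finger_gap: 0.113
finger_force: 64.7
```

>>> jog_arm --plan '[{"tx": 0,"ty": 1,"tz": 0,"rx": 0,"ry": 0,"rz": 0},{"tx": 0,"ty": 2,"tz": 0,"rx": 0,"ry": 0,"rz": 0},{"tx": 0,"ty": 2,"tz": 0,"rx": 0,"ry": 0,"rz": 0}]'

```text
time_s: 34.78
ee_pos: [0.4771, -0.3528, 0.1534]
tcp_rot: [0.744, 0.669, -0.003, -0.0]
ft_force: [-25.7, -10.3, 11.5]
finger_gap: 0.111
finger_force: 65.4
```

At the stop. Releasing and withdrawing.

>>> jog_arm --plan '[{"tx": 0,"ty": 0,"tz": 0,"rx": 0,"ry": 0,"rz": 0},{"tx": 0,"ty": 0,"tz": 0,"rx": 0,"ry": 0,"rz": 0},{"tx": 0,"ty": -1,"tz": 0,"rx": 0,"ry": 0,"rz": 0},{"tx": 0,"ty": -1,"tz": 0,"rx": 0,"ry": 0,"rz": 0},{"tx": 0,"ty": -1,"tz": -5,"rx": 0,"ry": 0,"rz": 0},{"tx": 0,"ty": -1,"tz": -30,"rx": 0,"ry": 0,"rz": 0},{"tx": 0,"ty": -1,"tz": -60,"rx": 0,"ry": 0,"rz": 0},{"tx": 0,"ty": -1,"tz": -95,"rx": 0,"ry": 0,"rz": 0},{"tx": 0,"ty": -1,"tz": -120,"rx": 0,"ry": 0,"rz": 0},{"tx": 0,"ty": -1,"tz": -125,"rx": 0,"ry": 0,"rz": 0}]' --gripper 45

```text
time_s: 35.62
ee_pos: [0.4793, -0.3515, 0.2826]
tcp_rot: [0.743, 0.669, 0.0, 0.003]
ft_force: [-0.1, -0.9, 0.5]
finger_gap: 0.527
finger_force: 0.0
```

```bash
python3 - <<'E'
from h import *
s,d=wrist();print(s["ee_pos"],s["ft_force"])
t=snapshot("scene")["color"]
c=np.hstack([cv2.resize(d["color"],(400,300)),cv2.resize(t[110:260,180:380],(400,300),interpolation=2)])
cv2.imwrite("pics/c11.png",c[:,:,::-1])
E
```

```text
[ 0.47927444 -0.3514716   0.28255679] [-0.05674469 -0.87333751  0.49744667]
```

View pics/c11.png

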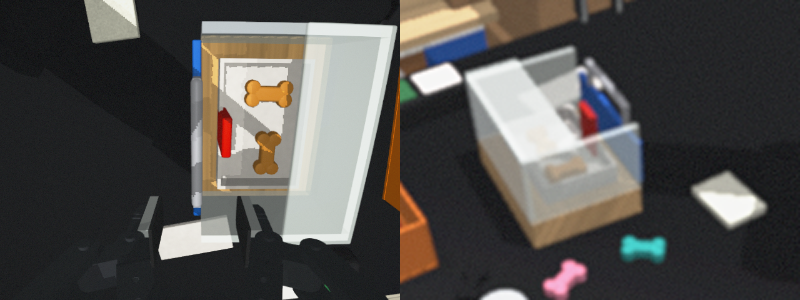

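The front is shut, and the tray with both biscuits is level inside with the tab to the front. The robot is clear of everything.

```bash
python3 -c "
from rig import *
print(close_job())"
```

```text
the job is handed in; nothing more can be done
None
```

I put both biscuits in the tray, set it on the scale, then slid it level into the display case, shut the front and handed the job in; the final pictures show both biscuits in the tray, but no verdict came back.

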